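# Empty a scoop of worn lock plugs through the sprung flap of the scrap box

## Task

Empty the three worn lock plugs from the steel scoop into the grey scrap box: hold the scoop by its handle, push the sprung flap in the top of the box open with the scoop's lip (not with your fingers) and tip the scoop so the plugs slide through, never touching the plugs yourself. Then draw the scoop out so that the flap springs shut, and stand the empty scoop upright on the desk beside the other things, without disturbing them.

Things in the scene. Friction and masses are not known exactly. Their poses are not given: they have to be found in the camera images.
- scoop: steel scoop, 118 long x 66 wide x 89 mm high with handle, 0.15 to 0.31 kg, flat on the desk. Origin: centre of its underside; own -x points to the open lip, +x to the rear wall, z up. Floor 2.5 mm thick, flat, then (ahead of x = -12 mm) a nose rising 15 degrees: tipped lip-down by 20 degrees it still holds the plugs, at 45 all have run out. Side walls 36 mm high (24 on the nose)
- scoop_grip (a point): grip point: middle of the black handle bar over the scoop (8 mm behind the scoop's origin, 80 mm above its underside, bar axis along the scoop's x). The bar is 14 mm wide (across, scoop y), 18 mm high, 74 mm long, free beneath over the pan; the side walls top out 35 mm below its underside
- scoop_lip (a point): middle of the lip's lower edge: on the scoop 69 mm ahead (-x) of its origin and 15.5 mm above its underside; the lip is straight, 66 mm wide
- scrap_box: grey sheet steel box bolted to the desk, 115 (x) x 116 (y) x 120 mm high, walls 4 mm. Origin: centre of its underside; z up. Its top has a mouth closed by an aluminium flap, from box x = -19 to +51 mm and 100 mm wide (y -50 to +50); the side of the top at -x, nearest the robot, is a fixed deck 37 mm deep
- mouth_hinge (a point): middle of the flap's hinge line, which runs along the box's y at the far (+x) edge of the mouth, level with the top of the box (51 mm from the box's origin, 120 mm up). The flap reaches 70 mm from here towards the box's -x
- flap (a joint): hinge of the spring flap, rad: 0 shut, flush with the box top, up to 1.1 pushed down into the box, its free edge (robot side) going down. The spring shuts it: 0.065 N m at 0, 0.11 at 0.6 rad (2 to 4 N at 35 mm from the hinge); the plugs' weight does not open it. Pressed by a scoop coming over the hinge, lip towards the box's -x, it makes a ramp down into the box
- plug0_center (a point): centre of a worn brass lock plug, a plain round bar 13 mm in diameter and 22 mm long, 20 g, lying in the flat part of the scoop
- plug1_center (a point): centre of a second, equal plug in the scoop
- plug2_center (a point): centre of a third, equal plug in the scoop
- plug0: the first plug (origin on its surface, turns as it rolls: use its centre)
- plug1: the second plug
- plug2: the third plug
- cutter_wheel: bystander: round toothed steel wheel, 60 mm across, 10 mm thick, lying flat; origin at the centre of its underside
- fob_small: bystander: small black key fob with a ring, 63 x 51 x 13 mm, lying on the desk; origin at the centre of its underside
- tape_roll: bystander: roll of black tape, 62 mm across, 19 mm high, lying flat; origin at the centre of its underside (stuck down)
- oil_bottle: bystander: small white oil bottle with a red spout, 41 mm across, 112 mm high, standing; origin at the centre of its underside

How it is judged:
On the way:
1. the scoop's lip, tipped down inside the mouth, presses the flap open, the plugs not yet in the box (value of joint flap above 0.15 rad and contact force between scoop and scrap_box above 0.3 N and angle between scoop's own z axis and vertical above 0.2 rad and z of scoop_lip in the frame of scrap_box below 0.118 m and x of scoop_lip in the frame of scrap_box between -0.03 and 0.05 m and z of any of plug0_center, plug1_center, plug2_center in the frame of scrap_box above 0.1 m), for 0.05 s.
At the end, for the whole second after the job is handed in: All three plugs lie at rest inside the scrap box (within its walls, centres less than 60 mm above its underside), the flap is shut (under 0.08 rad), and the scoop stands flat on the desk (underside within 8 mm of the top, tilt under 0.1 rad), at rest, not touching the box (x of plug0_center in the frame of scrap_box between -0.056 and 0.056 m and y of plug0_center in the frame of scrap_box between -0.056 and 0.056 m and z of plug0_center in the frame of scrap_box between 0 and 0.06 m and linear speed of each of plug0, plug1, plug2, scoop below 0.02 m/s and x of plug1_center in the frame of scrap_box between -0.056 and 0.056 m and y of plug1_center in the frame of scrap_box between -0.056 and 0.056 m and z of plug1_center in the frame of scrap_box between 0 and 0.06 m and x of plug2_center in the frame of scrap_box between -0.056 and 0.056 m and y of plug2_center in the frame of scrap_box between -0.056 and 0.056 m and z of plug2_center in the frame of scrap_box between 0 and 0.06 m and value of joint flap below 0.08 rad and angle between scoop's own z axis and vertical below 0.1 rad and height (world z) of scoop between -0.008 and 0.008 m and contact force between scoop and scrap_box below 0.05 N).
It fails at once if the fingers press on the box or its flap (over 1 N) (contact force between the fingers and scrap_box above 1 N).
It fails at once if the fingers touch the plugs (contact force between the fingers and plug0 above 0.3 N or contact force between the fingers and plug1 above 0.3 N or contact force between the fingers and plug2 above 0.3 N).
It fails at once if a bystander is moved more than 30 mm or the oil bottle is tipped (distance of any of cutter_wheel, fob_small, tape_roll, oil_bottle from where it was at the start of the episode above 0.03 m or angle between oil_bottle's own z axis and vertical above 0.4 rad).
It also fails if it takes over 67 s, if anything falls off the work surface, if the arm or the gripper's body presses on something with over 40 N, if the wrist force passes 120 N, or if a joint passes its speed limit or range.

## Robot

A 6-joint arm with a two-finger parallel gripper is mounted at the origin on a cart in front of the work surface, level with it; the furniture and walls round the work are solid. World frame = base frame: x ahead of the robot, y to its left, z up, the work surface at z = 0. Lengths are in m, angles in rad, forces in N, time in s.
With the tool pointing down it reaches from about 0.25 to 0.725 m from the base axis. Payload 4 kg.
Tool frame: the origin (TCP) lies between the finger pads; the fingertips stand 11 mm ahead of it and the grasp point (between the pads) lies 8 mm behind it (tcp_to_tips is the z of the fingertips in the tool frame, in m); z points along the fingers, y is the direction in which the jaws open and shut (so a half turn about z gives the same grasp; the last joint's range is limited). The gripper opens to 85 mm and grips with 20 to 120 N. Pads are 22 mm wide; open, the fingers measure 114 mm over their backs; the gripper's body (76 mm by 85 mm) begins 54 mm behind the grasp point. The pads swing forward as they close: fully open they stand 13 mm farther back than shut.
Start: joints at [-1.18, 0.241, 0.005, 1.335, 0, 1.571], TCP at [0.19, -0.462, 0.242] pointing down, gripper open.
Joint ranges: [-2.72, 2.72], [-1.05, 1.87], [-1.09, 1.28], [-1.99, 2.15], [-1.42, 1.44], [-3.14, 3.14]. Speed limits (rad/s): [2.79, 2.79, 3.14, 3.14, 3.14, 3.14].

## Interface

Orientations are given as a unit quaternion [x, y, z, w].
In Python, from workcell import * gives the robot as it stands.
- The arm moves only by the tool move_arm, never from a script. Its argument "moves" is a list that holds one entry, the list of rows, each a list of 7 numbers: the shift along the world's x, y, z in units of 500 mm (1.0 is 500 mm), then the turn, a rotation vector about the world's x, y, z in units of 30 degrees (1.0 is 30 degrees), then the closure, from -1 (fully open) to 1 (shut), so that 0 is half open. A call has 1 to 8 rows; each row shifts and turns the pose as measured when the row begins; what a row does not reach is not made up. A row lasts 1/12 s, in which the tool goes at most 41.7 mm and 7.16 degrees, less where a joint would pass 70% of its speed; a pose out of reach is approached as far as the arm can. A call with a number of a shift or a turn outside -1 to 1 is refused whole. A call with a gripper value outside its range is refused whole. The fingers move at their own pace and stop on an object; the grip force is fixed at half the most. Time passes only in rows, so rows that do not move let the fingers close. It gives the time, the measured TCP pose, the force and the opening at its end, in the units of the state.
- get_obs(): the state, without advancing time (a new reading comes with each control period).
- camera(name): name is "side" or "top"; returns a dict with "pixels" (420x560x3 uint8, red, green, blue), "range_z" (420x560 float32, m along the optical axis (not along the pixel's ray), 0 where there is no reading), "fx", "fy", "cx", "cy" (pixels), "distortion" ([k1, k2, p1, p2, k3] as OpenCV has them; the pictures are not rectified), "extrinsics" (4x4, takes a point from camera to world coordinates). Camera axes: x right, y down, z forward; pixel columns grow to the right and rows downward; lengths in m; the calibration is good to about 2 mm. A picture is of the moment at which its call begins.
- job_done(): hands the job in, once; it reports no verdict.
The state is a dict: "clock": time; "joint_pos": joint angles; "joint_vel": joint speeds; "tau": joint torques, N m; "eef_pos": TCP position; "tool_rot": TCP orientation; "ft_force": force on the tool from outside, world axes, zero at the start; "ft_torque": the same for the moment, N m; "grip_width": finger opening in m.
Only numpy, scipy, OpenCV 4.12 (cv2) and the standard library are available. Lean on these libraries where they do the work, as an engineer would, in place of code of your own. Each camera call takes 0.05 s, during which the arm holds its last target.

## Working session

There is one attempt and no reset: what is moved stays moved. The work goes in short steps, Python scripts to look and compute and a tool call to move; the robot and the scene stay as the last step left them, time stands still between calls to the robot, and variables do not carry over. Pictures are saved under pics/ and viewed, and the job is handed in when it is done.

Besides the shell and the picture viewer there is one more tool, called after "Call:" by a JSON object that holds its "fn" and its "kwargs", one argument or row to a line. move_arm: Moves the arm, as the interface text tells. Shifts and turns lie within -1 to 1; 1 stands for 500 mm of shift or 30 degrees of turn. Its arguments: {"type":"object","properties":{"moves":{"type":"array","items":{"type":"array","items":{"type":"array","items":{"type":"number"}}}}},"required":["moves"]}

```bash
ls; mkdir -p pics
python3 - <<'E'
from workcell import *
import cv2,numpy as np
print(get_obs())
for n in("top","side"):
    c=camera(n); cv2.imwrite(f"pics/{n}0.png",c["pixels"][:,:,::-1]); np.savez(f"{n}0.npz",**c)
    print(n,c["fx"],c["cx"],c["cy"],c["distortion"],np.round(c["extrinsics"],3))
E
```

```text
pics
{'clock': 0.0, 'joint_pos': array([-1.18000054e+00,  2.41427038e-01,  3.71976113e-03,  1.33522148e+00,
        6.28285080e-06,  1.57078033e+00]), 'joint_vel': array([-0.00043136, -0.0012451 , -0.00105895, -0.00053747, -0.00041485,
       -0.00155631]), 'tau': array([-8.48337222e-04, -3.72320294e+01,  2.52407026e+01,  1.71666738e-02,
       -1.63079435e-04,  7.45698223e-07]), 'eef_pos': array([ 0.19022768, -0.46172913,  0.24140423]), 'tool_rot': array([ 9.80968383e-01,  1.94164606e-01, -2.03923387e-04, -1.04653918e-03]), 'ft_force': array([ 0.45302889,  0.38040872, -0.09938867]), 'ft_torque': array([-0.02108009, -0.01537387,  0.00176373]), 'grip_width': 0.08535410176237586}
top 484.6667408064678 280.76241066972057 219.6954260519032 [-0.15151111  0.          0.          0.          0.        ] [[-0.07  -0.976  0.208  0.343]
 [-0.998  0.069 -0.011 -0.037]
 [-0.003 -0.209 -0.978  1.33 ]
 [ 0.     0.     0.     1.   ]]
side 396.49567266418916 276.27437760100025 215.0216955671167 [0.0111634 0.        0.        0.        0.       ] [[ 0.938  0.305 -0.163  0.776]
 [ 0.346 -0.826  0.444 -0.496]
 [ 0.    -0.473 -0.881  1.004]
 [ 0.     0.     0.     1.   ]]
```

View pics/top0.png

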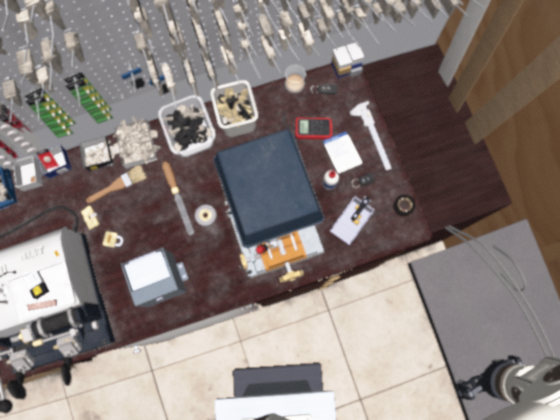

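View pics/side0.png

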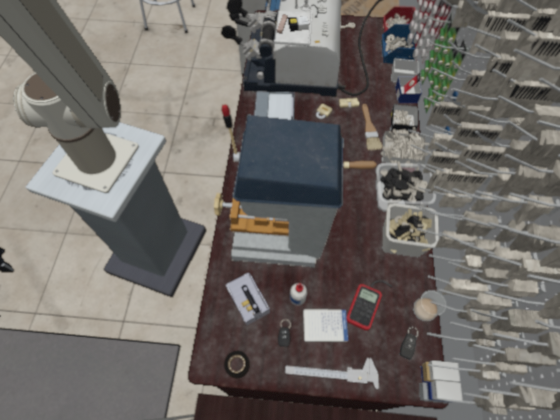

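Run:
```python
import cv2
t=cv2.imread("pics/top0.png");s=cv2.imread("pics/side0.png")
cv2.imwrite("pics/c1.png",cv2.resize(t[130:320,80:270],(760,760),interpolation=cv2.INTER_CUBIC)[:600])
cv2.imwrite("pics/c1.png",cv2.resize(t[190:320,90:260],None,fx=4.5,fy=4.5,interpolation=cv2.INTER_CUBIC))
cv2.imwrite("pics/c2.png",cv2.resize(t[140:280,270:430],None,fx=4.2,fy=4.2,interpolation=cv2.INTER_CUBIC))
cv2.imwrite("pics/c3.png",cv2.resize(s[240:390,210:400],None,fx=4,fy=4,interpolation=cv2.INTER_CUBIC))
cv2.imwrite("pics/c4.png",cv2.resize(s[80:270,210:400],None,fx=3.1,fy=3.1,interpolation=cv2.INTER_CUBIC))
```

```text
(no output)
```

View pics/c1.png

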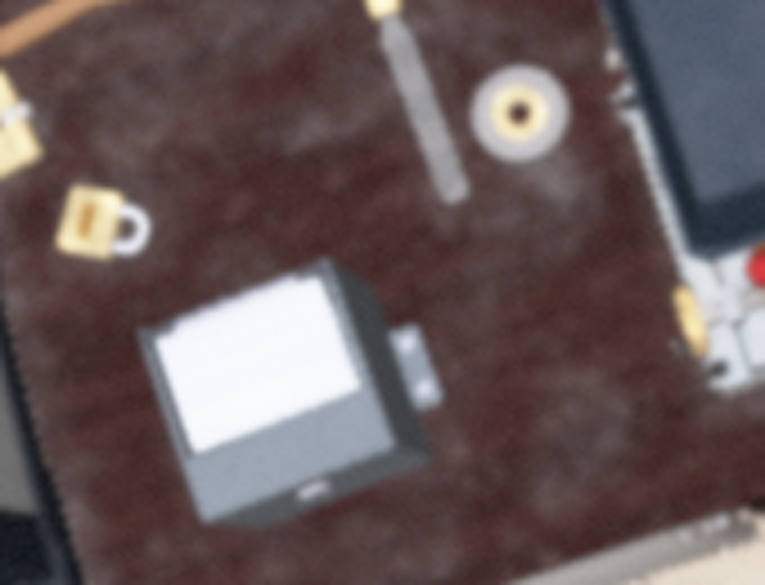

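View pics/c2.png

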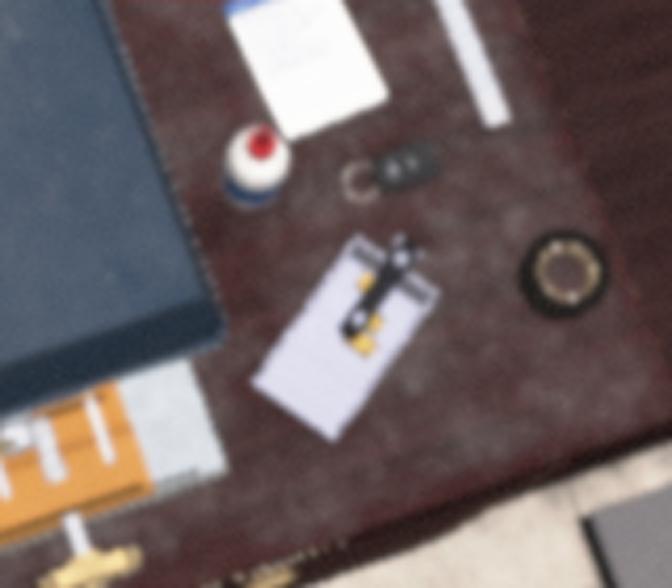

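View pics/c3.png

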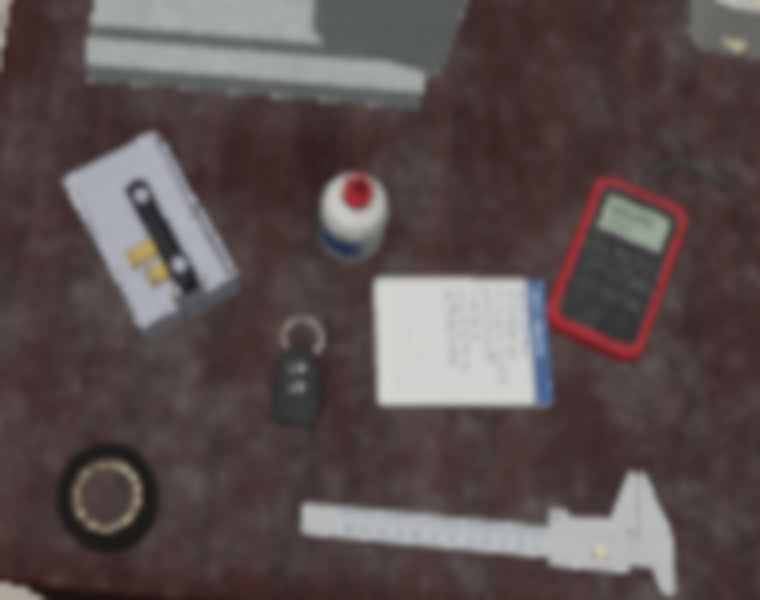

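View pics/c4.png

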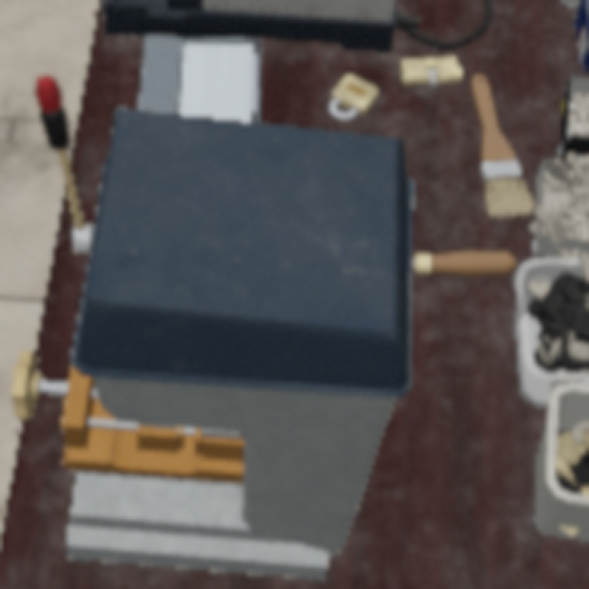

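```bash
cat > h.py <<'E'
import numpy as np,cv2
def load(f):
    return dict(np.load(f))
def cloud(c):
    K=np.array([[c["fx"],0,c["cx"]],[0,c["fy"],c["cy"]],[0,0,1]],float)
    h,w=c["range_z"].shape
    u,v=np.meshgrid(np.arange(w),np.arange(h))
    p=cv2.undistortPoints(np.stack([u,v],-1).reshape(-1,1,2).astype(float),K,np.array(c["distortion"],float)).reshape(h,w,2)
    z=c["range_z"].astype(float)
    P=np.dstack([p[...,0]*z,p[...,1]*z,z])
    E=c["extrinsics"]
    W=P@E[:3,:3].T+E[:3,3]
    W[z==0]=np.nan
    return W
def ray(c,u,v,zw):
    K=np.array([[c["fx"],0,c["cx"]],[0,c["fy"],c["cy"]],[0,0,1]],float)
    p=cv2.undistortPoints(np.array([[[u,v]]],float),K,np.array(c["distortion"],float))[0,0]
    E=c["extrinsics"];d=E[:3,:3]@np.array([*p,1]);o=E[:3,3]
    return o+d*(zw-o[2])/d[2]
E
python3 - <<'E'
from h import *
for n in("top","side"):
    c=load(n+"0.npz");W=cloud(c);np.save(n+"W.npy",W)
    def at(u,v,k=1):
        return np.round(np.nanmedian(W[v-k:v+k+1,u-k:u+k+1].reshape(-1,3),0),4)
    if n=="top":
        L=dict(boxflap=(148,272),deck=(155,295),b0=(122,264),b1=(162,250),b2=(185,290),b3=(137,305),wheel=(214,215),tape=(415,204),fob=(365,180),bottle=(330,175),machine=(270,185),mach2=(225,160),m3=(320,220),orange=(290,250),desk=(230,280),scoopfloor=(345,228),handle=(357,213),rear=(368,205))
    else:
        L=dict(box=(278,103),deck=(263,103),bottle=(298,288),scoopfloor=(240,290),handle=(251,297),machine=(290,150),mfront=(285,200),orange=(260,225),knob=(219,205),desk=(330,300))
    for k,v in L.items(): print(n,k,v,at(*v))
E
```

```text
top boxflap (148, 272) [0.4895 0.2935 0.1192]
top deck (155, 295) [0.4302 0.2767 0.1198]
top b0 (122, 264) [0.5139 0.361  0.12  ]
top b1 (162, 250) [0.5437 0.2566 0.1182]
top b2 (185, 290) [0.4473 0.2215 0.0068]
top b3 (137, 305) [0.4084 0.3258 0.1153]
top wheel (214, 215) [0.6516 0.1329 0.0078]
top tape (415, 204) [ 0.641  -0.4328  0.0171]
top fob (365, 180) [ 0.7225 -0.2994  0.0128]
top bottle (330, 175) [ 0.7205 -0.1917  0.0867]
top machine (270, 185) [ 0.6215 -0.0314  0.3702]
top mach2 (225, 160) [0.6839 0.0593 0.3671]
top m3 (320, 220) [ 0.5525 -0.1328  0.3146]
top orange (290, 250) [ 0.5264 -0.0698  0.0878]
top desk (230, 280) [ 0.4672  0.0984 -0.0012]
top scoopfloor (345, 228) [ 0.588  -0.2291  0.0083]
top handle (357, 213) [ 0.611  -0.2538  0.0885]
top rear (368, 205) [ 0.6415 -0.2941  0.0407]
side box (278, 103) [0.4854 0.3081 0.1192]
side deck (263, 103) [0.4445 0.2901 0.1198]
side bottle (298, 288) [ 0.7235 -0.2027  0.0886]
side scoopfloor (240, 290) [ 0.5796 -0.2324  0.0089]
side handle (251, 297) [ 0.6265 -0.2612  0.0878]
side machine (290, 150) [ 0.6334 -0.0278  0.3677]
side mfront (285, 200) [ 0.6538 -0.113   0.319 ]
side orange (260, 225) [ 0.5784 -0.0797  0.0946]
side knob (219, 205) [ 0.4655 -0.0751  0.1217]
side desk (330, 300) [ 0.806  -0.1749 -0.0018]
```

Run:
```python
from h import *
for n in("top","side"):
    W=np.load(n+"W.npy").reshape(-1,3)
    def sel(x0,x1,y0,y1,z0,z1):
        m=(W[:,0]>x0)&(W[:,0]<x1)&(W[:,1]>y0)&(W[:,1]<y1)&(W[:,2]>z0)&(W[:,2]<z1);return W[m]
    P=sel(.36,.62,.18,.42,.113,.126)
    print(n,"box",len(P),cv2.minAreaRect(P[:,:2].astype(np.float32)*1000), P[:,2].mean())
    H=sel(.5,.75,-.36,-.15,.08,.096)
    if len(H): 
        print("handle",len(H),H.mean(0),cv2.minAreaRect(H[:,:2].astype(np.float32)*1000)); d=np.linalg.svd(H[:,:2]-H[:,:2].mean(0))[2][0];print(np.degrees(np.arctan2(d[1],d[0])))
    S=sel(.5,.70,-.36,-.17,.006,.05)
    print("scoop",len(S),cv2.minAreaRect(S[:,:2].astype(np.float32)*1000))
    for nm,b in dict(bottle=(.65,.8,-.25,-.15,.03,.13),mach=(.3,1,-.3,.25,.2,.5),base=(.3,.6,-.25,.2,.02,.2),tape=(.5,.75,-.5,-.38,.012,.03),fob=(.65,.78,-.36,-.26,.006,.03),wheel=(.55,.75,.08,.2,.005,.02)).items():
        Q=sel(*b)
        if len(Q): print(nm,len(Q),np.round(Q.min(0),3),np.round(Q.max(0),3))
```

```text
top box 1900 ((478.87701416015625, 293.1830749511719), (116.11781311035156, 116.55699157714844), 17.92978286743164) 0.11941455575566848
handle 183 [ 0.64327135 -0.25028786  0.08763417] ((664.6578979492188, -220.62217712402344), (133.14202880859375, 74.44825744628906), 46.818763732910156)
-149.72975784782443
scoop 614 ((600.8781127929688, -259.92401123046875), (195.00653076171875, 172.10345458984375), 1.9744938611984253)
bottle 216 [ 0.652 -0.25   0.03 ] [ 0.744 -0.177  0.114]
mach 13944 [ 0.477 -0.269  0.2  ] [1.   0.25 0.5 ]
base 2352 [ 0.445 -0.249  0.02 ] [0.6   0.075 0.142]
tape 230 [ 0.612 -0.433  0.012] [ 0.672 -0.38   0.028]
fob 234 [ 0.65  -0.358  0.006] [ 0.78  -0.26   0.029]
wheel 358 [0.551 0.08  0.005] [0.743 0.2   0.019]
side box 952 ((477.7700500488281, 298.6654052734375), (114.04484558105469, 108.2680892944336), 16.930076599121094) 0.11921814020178709
handle 232 [ 0.64581221 -0.25331887  0.08637789] ((666.0376586914062, -221.39108276367188), (134.14089965820312, 72.20773315429688), 46.24064636230469)
-149.62559920603394
scoop 626 ((607.6278076171875, -248.75177001953125), (66.00688171386719, 119.1387939453125), 49.815364837646484)
bottle 256 [ 0.651 -0.249  0.032] [ 0.746 -0.181  0.112]
mach 18745 [ 0.477 -0.271  0.2  ] [1.    0.249 0.5  ]
base 1824 [ 0.448 -0.25   0.021] [ 0.6  -0.04  0.14]
tape 343 [ 0.613 -0.432  0.012] [ 0.673 -0.38   0.022]
fob 288 [ 0.652 -0.328  0.006] [ 0.78  -0.26   0.029]
```

Run:
```python
from h import *
c=load("top0.npz")
f=lambda x,y,z:ray(c,270+x/4.2-.5+.12,140+y/4.2-.5+.12,z)
a,b=f(252,380,.0165),f(335,440,.0165);r1,r2=f(357,235,.036),f(440,290,.036)
h1,h2=f(405,243,.089),f(345,332,.089)
print(a,b,r1,r2,h1,h2)
for p,q in((r1,a),(r2,b),(h2,h1)):
    d=q-p;print(np.degrees(np.arctan2(d[1],d[0])),np.linalg.norm(d))
d=b-a;print(np.degrees(np.arctan2(d[1],d[0])),np.linalg.norm(d))
s=load("side0.npz")
f=lambda x,y,z:ray(s,210+x/4-.5+.12,240+y/4-.5+.12,z)
L1,L2=f(63,182,.0165),f(155,132,.0165);R1,R2=f(148,335,.036),f(240,275,.036);g1,g2=f(136,183,.089),f(190,288,.089)
print(L1,L2,R1,R2,g1,g2)
for p,q in((R1,L1),(R2,L2),(g1,g2)):
    d=q-p;print(np.degrees(np.arctan2(d[1],d[0])),np.linalg.norm(d))
for n in("top","side"):
    W=np.load(n+"W.npy").reshape(-1,3)
    c=np.array([.6076,-.2488]);d=np.linalg.norm(W[:,:2]-c,axis=1)
    H=W[(d<.06)&(W[:,2]>.08)&(W[:,2]<.1)]
    print(len(H),H.mean(0),cv2.minAreaRect(H[:,:2].astype(np.float32)*1000))
    S=W[(d<.085)&(W[:,2]>.005)&(W[:,2]<.1)]
    print(len(S),cv2.minAreaRect(S[:,:2].astype(np.float32)*1000))
```

```text
[ 0.58382859 -0.18495331  0.0165    ] [ 0.54010161 -0.23572302  0.0165    ] [ 0.67216098 -0.26094103  0.036     ] [ 0.63125629 -0.31185066  0.036     ] [ 0.65136853 -0.28173565  0.089     ] [ 0.59677432 -0.23778173  0.089     ]
139.29632054490492 0.11813972999455782
140.13312639540084 0.12035299815848827
-38.83761395662882 0.07008904600551025
-130.7376908391609 0.06700456302309378
[ 0.54105034 -0.23668058  0.0165    ] [ 0.58389171 -0.18471002  0.0165    ] [ 0.63241772 -0.31174816  0.036     ] [ 0.67161432 -0.25844927  0.036     ] [ 0.59948045 -0.24121034  0.089     ] [ 0.65288481 -0.28855471  0.089     ]
140.59341831180143 0.11984735717874737
139.94973396577146 0.11624536342330001
-41.55783069325618 0.07136887190789612
149 [ 0.62419363 -0.26280925  0.08814416] ((625.2864379882812, -262.5338134765625), (17.51444435119629, 74.43734741210938), 47.42413330078125)
838 ((599.92724609375, -248.88937377929688), (159.353271484375, 148.29962158203125), 49.81258773803711)
188 [ 0.62700114 -0.26568166  0.08654836] ((624.6163940429688, -264.8839416503906), (18.154285430908203, 71.98187255859375), 51.72102737426758)
879 ((607.6278076171875, -248.75177001953125), (66.00688171386719, 119.1387939453125), 49.815364837646484)
```

Call:
{"fn": "move_arm", "kwargs": {
  "moves": [
    [[0.03,0.01,0,0,0,0.23,-1],[0.04,0.02,0,0,0,0.23,-1]]
  ]
}}

```text
clock: 0.27
eef_pos: [0.2229, -0.4473, 0.2404]
tool_rot: [0.95, 0.311, -0.001, -0.002]
ft_force: [-0.2, -0.1, 0.3]
grip_width: 0.0852
```

Run:
```python
from workcell import *
import numpy as np
o=get_obs();print(o["clock"],np.round(o["joint_pos"],3),o["eef_pos"],o["tool_rot"])
W=np.vstack([np.load(n+"W.npy").reshape(-1,3) for n in("top","side")])
m=(W[:,2]>.15)&(W[:,2]<.39)&(W[:,0]>.3)&(W[:,0]<.75)&(abs(W[:,1])<.24)
P=W[m]
for x0 in np.arange(.44,.74,.04):
    q=P[(P[:,0]>x0)&(P[:,0]<x0+.04)]
    if len(q): print(round(x0,2),q[:,1].min().round(3),q[:,1].max().round(3),q[:,2].max().round(3))
```

```text
0.2667 [-1.107  0.244  0.005  1.335 -0.002  1.401] [ 0.22293127 -0.4473457   0.24040638] [ 0.95027355  0.31140856 -0.0012655  -0.00181503]
0.44 -0.006 -0.006 0.387
0.48 -0.04 0.041 0.39
0.52 -0.141 0.053 0.379
0.56 -0.142 0.061 0.379
0.6 -0.131 0.073 0.376
0.64 -0.12 0.089 0.374
0.68 -0.109 0.09 0.372
0.72 -0.098 0.083 0.369
```

Call:
{"fn": "move_arm", "kwargs": {
  "moves": [
    [[0.055,0.025,0,0,0,0.23,-1],[0.055,0.025,0,0,0,0.23,-1],[0.055,0.025,0,0,0,0.23,-1],[0.055,0.025,0,0,0,0.23,-1],[0.055,0.025,0,0,0,0.23,-1],[0.055,0.025,0,0,0,0.23,-1],[0.055,0.025,0,0,0,0.23,-1],[0.055,0.025,0,0,0,0.23,-1]]
  ]
}}

```text
clock: 0.93
eef_pos: [0.4476, -0.3412, 0.2362]
tool_rot: [0.685, 0.729, -0.004, -0.005]
ft_force: [-1.0, -1.6, 0.0]
grip_width: 0.0853
```

Call:
{"fn": "move_arm", "kwargs": {
  "moves": [
    [[0.05,0.025,0,0,0,0.23,-1],[0.05,0.025,0,0,0,0.23,-1],[0.05,0.025,0,0,0,0.23,-1],[0.05,0.025,0,0,0,0.23,-1],[0.05,0.025,0,0,0,0.23,-1],[0.03,0.02,0,0,0,0.23,-1],[0.01,0.01,0,0,0,0.1,-1],[0,0,0,0,0,0,-1]]
  ]
}}

```text
clock: 1.6
eef_pos: [0.6031, -0.2527, 0.2284]
tool_rot: [0.34, 0.941, -0.006, -0.008]
ft_force: [-1.1, -0.1, -0.0]
grip_width: 0.085
```

```bash
cat > st.py <<'E'
from workcell import *
import numpy as np,cv2
from scipy.spatial.transform import Rotation as R
def st():
    o=get_obs();r=R.from_quat(o["tool_rot"]);M=r.as_matrix()
    print(o["clock"],np.round(o["joint_pos"],3),np.round(o["eef_pos"],4),"grip",o["grip_width"],"F",np.round(o["ft_force"],2))
    print("y yaw",np.degrees(np.arctan2(M[1,1],M[0,1])),"z",np.round(M[:,2],3))
    return o,M
def snap(n,f,box=None,s=1):
    c=camera(n);np.savez(f+".npz",**c);p=c["pixels"][:,:,::-1]
    if box: p=p[box[1]:box[3],box[0]:box[2]]
    cv2.imwrite(f"pics/{f}.png",cv2.resize(p,None,fx=s,fy=s,interpolation=cv2.INTER_CUBIC));return c
E
python3 - <<'E'
from st import *
o,M=st()
snap("side","s1",(180,180,440,380),3);snap("top","t1",(250,100,450,280),3.3)
E
```

```text
1.6 [-0.391  0.579  0.478  1.485 -0.012  0.302] [ 0.6031 -0.2527  0.2284] grip 0.08501229111227303 F [-1.06 -0.07 -0.01]
y yaw 50.296913201308364 z [-0.019 -0.005 -1.   ]
```

View pics/s1.png

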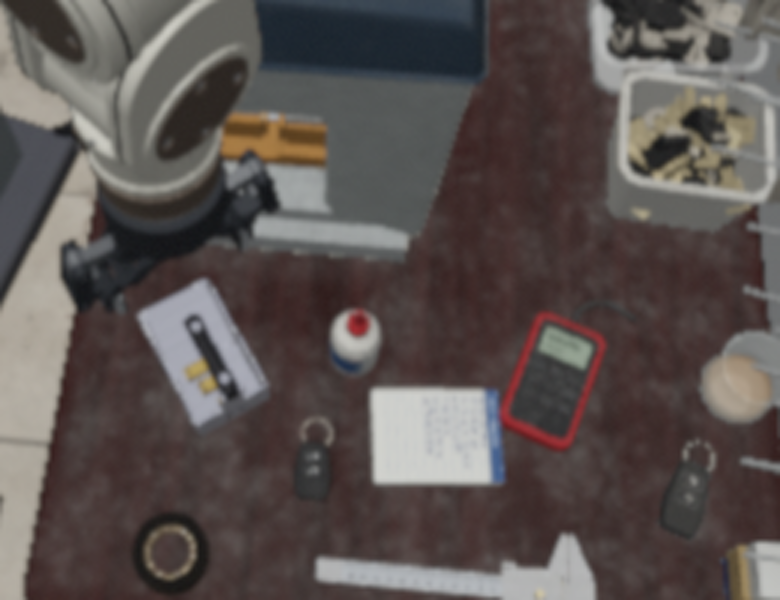

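View pics/t1.png

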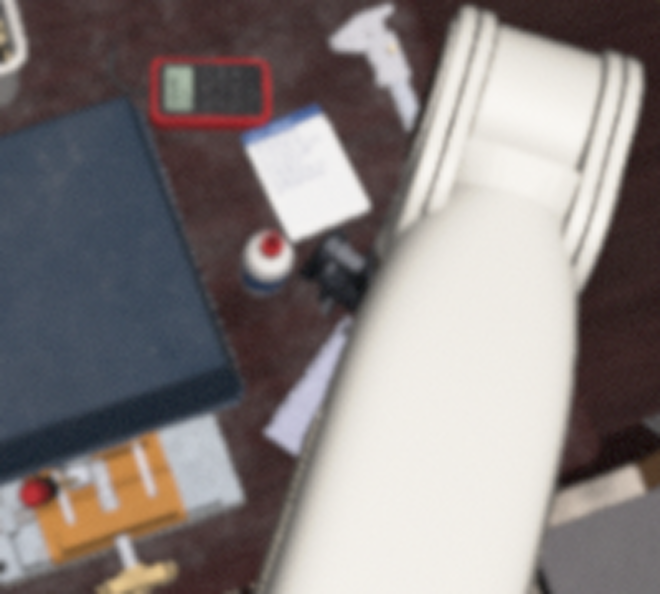

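Call:
{"fn": "move_arm", "kwargs": {
  "moves": [
    [[0.02,-0.008,-0.03,0.01,-0.036,0,-1],[0.02,-0.008,-0.05,0,0,0,-1],[0,0,-0.05,0,0,0,-1],[0,0,-0.04,0,0,0,-1],[0,0,0,0,0,0,-1]]
  ]
}}

```text
clock: 2.12
eef_pos: [0.6189, -0.2671, 0.1439]
tool_rot: [0.348, 0.937, -0.001, 0.002]
ft_force: [-1.0, 0.6, -0.5]
grip_width: 0.0856
```

Run:
```python
from st import *
o,M=st()
snap("side","s2",(200,230,340,350),5)
```

```text
2.1167 [-0.407  0.637  0.36   1.289 -0.002  0.305] [ 0.6189 -0.2671  0.1439] grip 0.08564808021027571 F [-1.02  0.56 -0.48]
y yaw 49.2359966546561 z [ 0.004 -0.003 -1.   ]
```

View pics/s2.png

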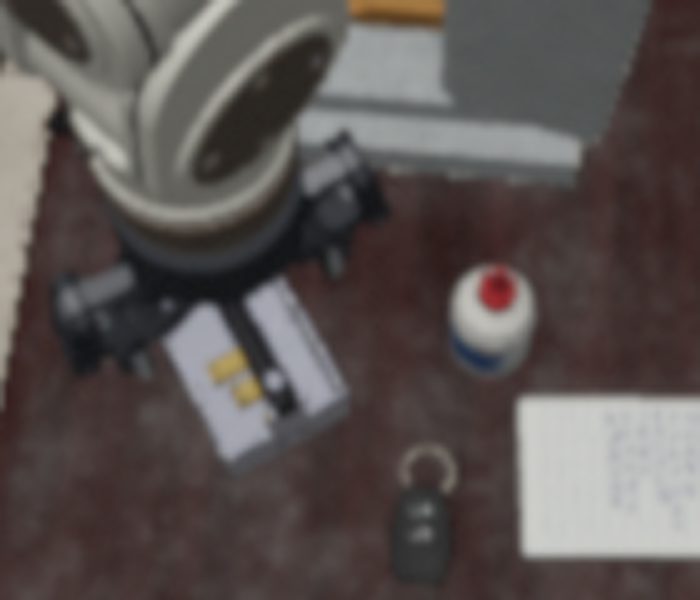

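Call:
{"fn": "move_arm", "kwargs": {
  "moves": [
    [[0.006,0.014,-0.03,0,0,0.02,-1],[0,0,-0.04,0,0,0,-1],[0,0,-0.04,0,0,0,-1],[0,0,-0.02,0,0,0,-1],[0,0,0,0,0,0,-1]]
  ]
}}

```text
clock: 2.58
eef_pos: [0.6236, -0.2659, 0.0898]
tool_rot: [0.348, 0.938, -0.002, 0.01]
ft_force: [-0.4, 0.1, -0.0]
grip_width: 0.0849
```

Call:
{"fn": "move_arm", "kwargs": {
  "moves": [
    [[-0.003,0.012,-0.018,0.0,0,0.02,-1],[0,0.005,-0.018,0,0,0,-1],[0,0,-0.002,0,0,0,-1]]
  ]
}}

```text
clock: 2.83
eef_pos: [0.6238, -0.2597, 0.0757]
tool_rot: [0.344, 0.939, -0.002, 0.014]
ft_force: [0.0, 0.3, 0.2]
grip_width: 0.0852
```

Run:
```python
from st import *
o,M=st()
```

```text
2.8333 [-0.393  0.671  0.236  1.109 -0.003  0.31 ] [ 0.6238 -0.2597  0.0757] grip 0.0851617928214572 F [0.01 0.3  0.16]
y yaw 49.72560807957074 z [ 0.024 -0.013 -1.   ]
```

Call:
{"fn": "move_arm", "kwargs": {
  "moves": [
    [[-0.003,-0.002,-0.006,0.025,0.046,0,-1],[0,0,-0.003,0,0,0,-1],[0,0,0,0,0,0,-1]]
  ]
}}

```text
clock: 3.08
eef_pos: [0.6237, -0.2618, 0.0747]
tool_rot: [0.345, 0.939, -0.0, 0.002]
ft_force: [0.2, -1.3, 0.2]
grip_width: 0.0858
```

Run:
```python
from st import *
o,M=st()
```

```text
3.0833 [-3.970e-01  6.910e-01  2.700e-01  1.146e+00 -1.000e-03  3.070e-01] [ 0.6237 -0.2618  0.0747] grip 0.08575496940735901 F [ 0.18 -1.31  0.18]
y yaw 49.65241319786805 z [ 0.004 -0.002 -1.   ]
```

Good. Close the gripper.

Call:
{"fn": "move_arm", "kwargs": {
  "moves": [
    [[0,0,-0.004,0,0,0,0.0],[0,0,0,0,0,0,0.5],[0,0,0,0,0,0,1],[0,0,0,0,0,0,1],[0,0,0,0,0,0,1],[0,0,0,0,0,0,1],[0,0,0,0,0,0,1],[0,0,0,0,0,0,1]]
  ]
}}

```text
clock: 3.75
eef_pos: [0.6247, -0.2628, 0.0752]
tool_rot: [0.345, 0.938, -0.001, 0.005]
ft_force: [-0.4, -0.3, -0.0]
grip_width: 0.0132
```

Run:
```python
from st import *
o,M=st()
snap("side","s3",(200,230,340,350),5)
```

```text
3.75 [-3.980e-01  6.890e-01  2.680e-01  1.141e+00 -1.000e-03  3.070e-01] [ 0.6247 -0.2628  0.0752] grip 0.013181525486511334 F [-0.36 -0.32 -0.04]
y yaw 49.603601977739814 z [ 0.008 -0.005 -1.   ]
```

View pics/s3.png

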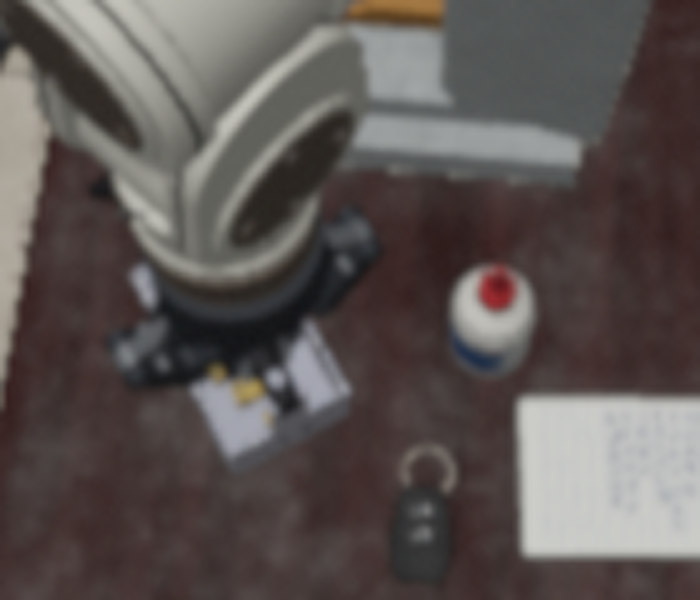

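Call:
{"fn": "move_arm", "kwargs": {
  "moves": [
    [[0,0,0.015,0,0,0,1],[-0.005,0,0.03,0,0,0,1],[-0.01,0,0.04,0,0,0,1],[-0.01,0,0.045,0,0,0,1],[-0.01,0,0.045,0,0,0,1],[-0.01,0,0.045,0,0,0,1],[-0.01,0,0.045,0,0,0,1],[-0.015,0,0.04,0,0,0,1]]
  ]
}}

```text
clock: 4.47
eef_pos: [0.5807, -0.2579, 0.2216]
tool_rot: [0.344, 0.939, 0.0, -0.009]
ft_force: [0.2, -0.7, -3.7]
grip_width: 0.013
```

Run:
```python
from st import *
o,M=st()
snap("side","s4",(150,180,350,350),4)
```

```text
4.4667 [-0.418  0.541  0.398  1.446 -0.     0.285] [ 0.5807 -0.2579  0.2216] grip 0.013030800293233379 F [ 0.22 -0.67 -3.72]
y yaw 49.715304495178096 z [-0.017  0.007 -1.   ]
```

View pics/s4.png

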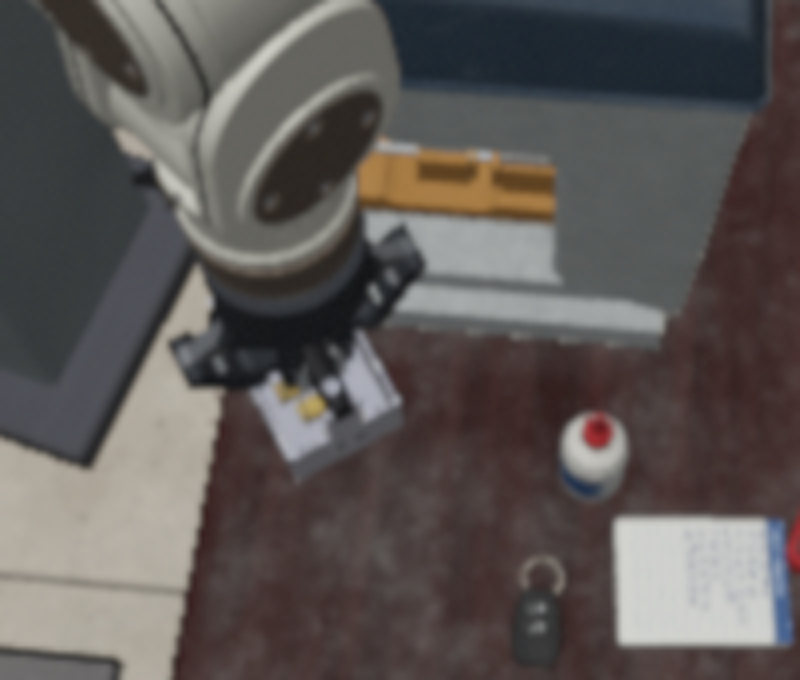

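Call:
{"fn": "move_arm", "kwargs": {
  "moves": [
    [[-0.03,0,0.03,0,0,0,1],[-0.04,0,0.025,0,0,0,1],[-0.045,0,0.015,0,0,0,1],[-0.045,0,0.01,0,0,0,1],[-0.045,0,0.01,0,0,0,1],[-0.045,0,0.01,0,0,0,1],[-0.045,0.01,0.005,0,0,0.03,1],[-0.04,0.02,0.005,0,0,0.06,1]]
  ]
}}

```text
clock: 5.18
eef_pos: [0.4097, -0.2426, 0.2792]
tool_rot: [0.321, 0.947, 0.0, -0.007]
ft_force: [-0.2, -0.2, -3.1]
grip_width: 0.0126
```

Run:
```python
from st import *
o,M=st()
```

```text
5.1833 [-0.533  0.191  0.037  1.431 -0.002  0.12 ] [ 0.4097 -0.2426  0.2792] grip 0.01259974535490599 F [-0.25 -0.25 -3.13]
y yaw 52.58087422271975 z [-0.013  0.005 -1.   ]
```

Call:
{"fn": "move_arm", "kwargs": {
  "moves": [
    [[-0.03,0.03,0,0,0,0.09,1],[-0.025,0.04,0.003,0,0,0.1,1],[-0.02,0.045,0.003,0,0,0.1,1],[-0.02,0.045,0.003,0,0,0.1,1],[-0.015,0.045,0.003,0,0,0.1,1],[-0.01,0.045,0.003,0,0,0.1,1],[-0.005,0.045,0.003,0,0,0.1,1],[0,0.045,0.003,0,0,0.1,1]]
  ]
}}

```text
clock: 5.85
eef_pos: [0.3358, -0.0671, 0.286]
tool_rot: [0.115, 0.993, -0.001, -0.01]
ft_force: [0.8, -0.4, -2.4]
grip_width: 0.0129
```

Run:
```python
from st import *
o,M=st()
```

```text
5.85 [-0.194 -0.076 -0.232  1.435 -0.004  0.037] [ 0.3358 -0.0671  0.286 ] grip 0.012918111838280639 F [ 0.8  -0.42 -2.42]
y yaw 76.77849616261578 z [-0.02  0.   -1.  ]
```

Call:
{"fn": "move_arm", "kwargs": {
  "moves": [
    [[0.005,0.045,0,0,0,0.1,1],[0.005,0.045,0,0,0,0.1,1],[0.005,0.045,0,0,0,0.1,1],[0.01,0.045,0,0,0,0.1,1],[0.015,0.045,0,0,0,0.1,1],[0.02,0.045,0,0,0,0.1,1],[0.025,0.045,0,0,0,0.1,1],[0.03,0.045,0,0,0,0.1,1]]
  ]
}}

```text
clock: 6.52
eef_pos: [0.388, 0.1224, 0.2838]
tool_rot: [-0.105, 0.994, -0.003, -0.011]
ft_force: [0.3, -0.3, -2.7]
grip_width: 0.0129
```

Run:
```python
from st import *
o,M=st()
snap("top","t5",(90,150,330,330),3.3)
```

```text
6.5167 [ 0.307  0.057 -0.106  1.431 -0.002  0.097] [0.388  0.1224 0.2838] grip 0.012856915589584952 F [ 0.35 -0.31 -2.73]
y yaw 102.05252205085411 z [-0.021 -0.009 -1.   ]
```

View pics/t5.png

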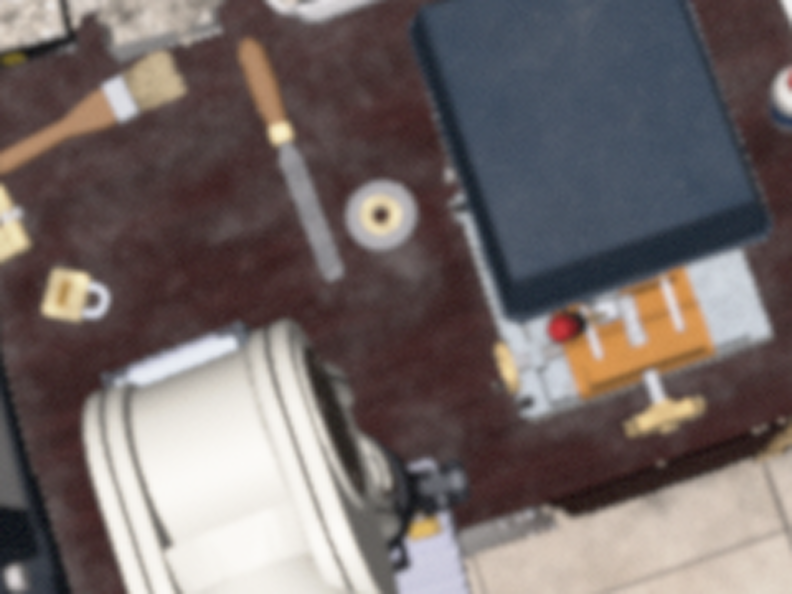

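Call:
{"fn": "move_arm", "kwargs": {
  "moves": [
    [[0.03,0.035,0,0,0,0.03,1],[0.03,0.035,0,0,0,0.03,1],[0.03,0.035,0,0,0,0.03,1],[0.03,0.035,0,0,0,0.03,1],[0.03,0.035,0,0,0,0.03,1],[0.03,0.035,0,0,0,0.03,1],[0.03,0.035,0,0,0,0.01,1],[0.03,0.035,0,0,0,0,1]]
  ]
}}

```text
clock: 7.23
eef_pos: [0.5116, 0.272, 0.2776]
tool_rot: [-0.16, 0.987, -0.003, -0.014]
ft_force: [1.1, -0.4, -2.8]
grip_width: 0.0125
```

Call:
{"fn": "move_arm", "kwargs": {
  "moves": [
    [[0.03,0.035,0,0,0,0,1],[0.03,0.03,0,0,0,0,1],[0.025,0.02,0,0,0,0,1],[0.01,0.01,0,0,0,0,1],[0,0,0,0,0,0,1]]
  ]
}}

```text
clock: 7.65
eef_pos: [0.5623, 0.3252, 0.2696]
tool_rot: [-0.161, 0.987, -0.004, -0.018]
ft_force: [-0.7, 0.4, -4.7]
grip_width: 0.0131
```

Run:
```python
from st import *
o,M=st()
snap("top","t6",(60,150,260,330),3.3)
snap("side","s6",(180,20,400,200),3.5)
```

```text
7.65 [0.522 0.585 0.594 1.616 0.005 0.199] [0.5623 0.3252 0.2696] grip 0.013086936145281215 F [-0.71  0.42 -4.7 ]
y yaw 108.49735741427648 z [-0.034 -0.014 -0.999]
```

View pics/s6.png

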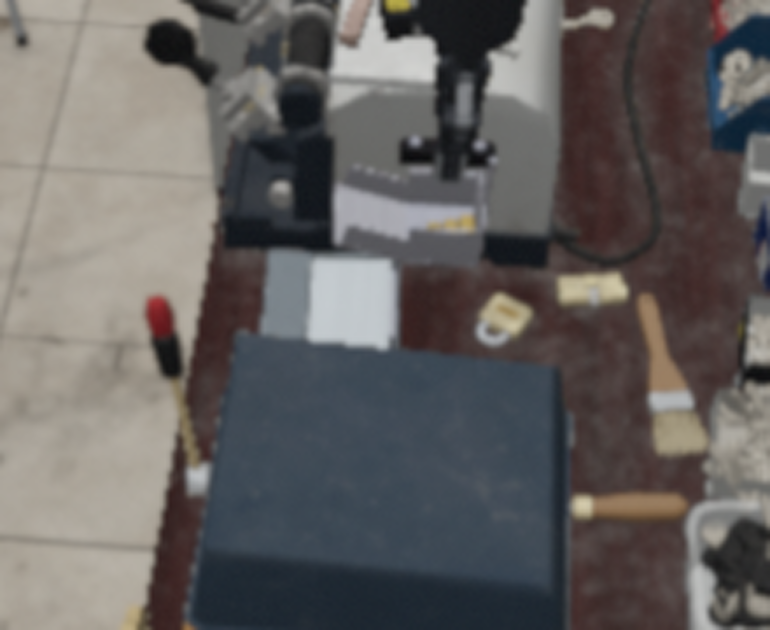

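View pics/t6.png

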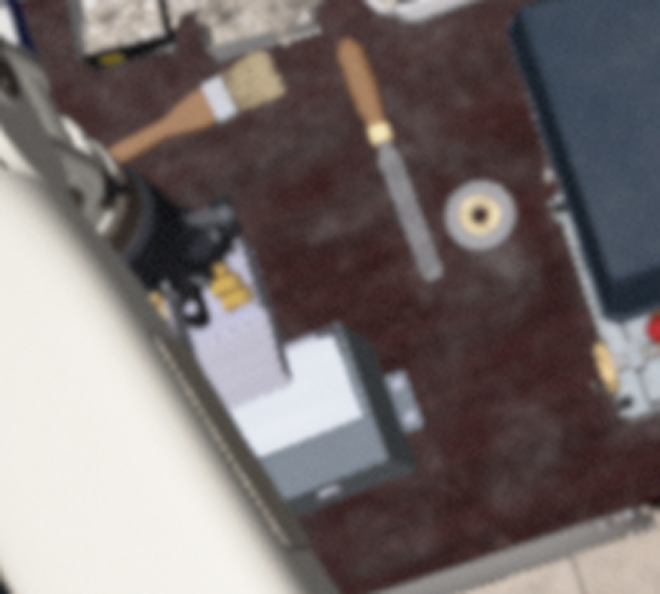

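Call:
{"fn": "move_arm", "kwargs": {
  "moves": [
    [[-0.008,-0.006,-0.015,0.045,-0.14,-0.01,1],[-0.008,-0.006,-0.022,0.056,-0.175,0,1],[-0.008,-0.005,-0.022,0.056,-0.175,0,1],[-0.008,-0.005,-0.022,0.045,-0.14,0,1],[0,0,0,0,0,0,1]]
  ]
}}

```text
clock: 8.17
eef_pos: [0.5373, 0.3052, 0.2146]
tool_rot: [-0.154, 0.977, 0.018, 0.148]
ft_force: [-4.0, -3.0, -7.2]
grip_width: 0.0128
```

```bash
cat >> st.py <<'E'
B=np.array([.4789,.2932]);a=np.radians(17.9);ex=np.array([np.cos(a),np.sin(a)]);ey=np.array([-np.sin(a),np.cos(a)])
def boxst():
    o,M=st();d=o["eef_pos"][:2]-B;z=M[:,2];zx=z[:2]@ex
    th=np.arctan2(zx,-z[2]);s,c=np.sin(th),np.cos(th)
    t=np.array([d@ex,o["eef_pos"][2]])*1000
    f=lambda x,zz:np.round(t+np.array([(x-12.6)*c-(zz-75.2)*s,(x-12.6)*s+(zz-75.2)*c]),1)
    print("theta",np.degrees(th).round(1),"TCPbox",t.round(1),"y",round(d@ey*1000,1),"zy",round(z[:2]@ey,3),"lip",f(-69,15.5),"walltop",f(-69,39.5),"break",f(-12,0),"rear",f(49,0))
E
python3 - <<'E'
from st import *
boxst()
snap("side","s7",(180,20,400,200),3.5)
E
```

```text
8.1667 [ 0.555  0.276 -0.067  0.94  -0.08   0.23 ] [0.5373 0.3052 0.2146] grip 0.012778556610264235 F [-3.98 -2.97 -7.21]
y yaw 107.85180299334375 z [ 0.283  0.081 -0.956]
theta 17.1 TCPbox [ 59.3 214.6] y -6.5 zy -0.01 lip [ -1.1 133.5] walltop [ -8.2 156.4] break [ 57.9 135.5] rear [116.2 153.4]
```

View pics/s7.png

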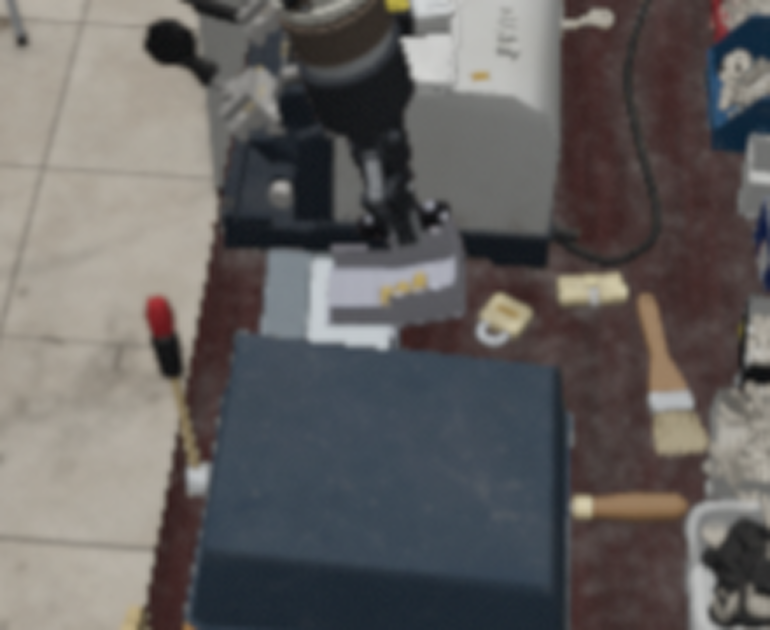

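Call:
{"fn": "move_arm", "kwargs": {
  "moves": [
    [[-0.013,0.001,-0.006,0.06,-0.16,0,1],[-0.013,0.001,-0.008,0.06,-0.16,0,1],[-0.003,0.001,-0.004,0.03,-0.08,0,1]]
  ]
}}

```text
clock: 8.47
eef_pos: [0.5288, 0.3084, 0.2133]
tool_rot: [-0.147, 0.953, 0.042, 0.26]
ft_force: [-0.9, -1.5, -2.3]
grip_width: 0.0129
```

Run:
```python
from st import *
boxst()
snap("side","s8",(180,20,400,200),3.5)
```

```text
8.4667 [ 0.596  0.138 -0.348  0.569 -0.142  0.252] [0.5288 0.3084 0.2133] grip 0.012933059328318964 F [-0.9  -1.48 -2.33]
y yaw 107.62455147300297 z [ 0.484  0.157 -0.861]
theta 30.6 TCPbox [ 52.1 213.3] y -0.9 zy 0.001 lip [ 12.2 120.4] walltop [ -0.  141.1] break [ 69.2 136.1] rear [121.7 167.1]
```

View pics/s8.png

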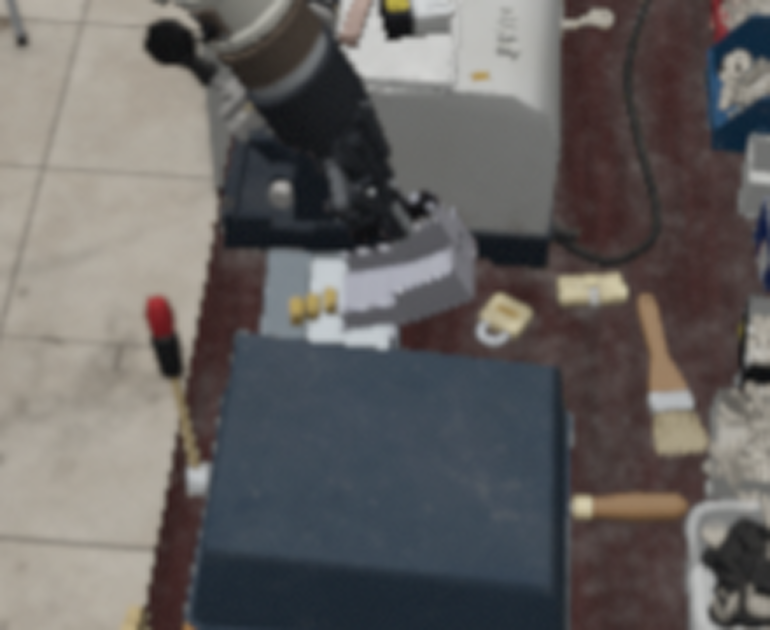

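Run:
```python
from h import *
from st import B,ex,ey
c=load("s8.npz");W=cloud(c)
for u,v in((297,310),(315,303),(331,300)):
    uu,vv=180+u/3.5,20+v/3.5
    # plug top approx z .130
    p=ray(c,uu,vv,.128);d=p[:2]-B
    print(p.round(4),"box",(d@ex*1000).round(1),(d@ey*1000).round(1),W[int(round(vv)),int(round(uu))].round(4))
px=c["pixels"].astype(int);m=(px[...,0]>px[...,2]+60)
ys,xs=np.nonzero(m[95:120,255:285]);
for y,x in zip(ys+95,xs+255):
    w=W[y,x];d=w[:2]-B;print(x,y,(d@ex*1000).round(1),(d@ey*1000).round(1),w[2].round(4),px[y,x])
```

```text
[0.4601 0.2653 0.128 ] box -26.5 -20.8 [0.4618 0.2622 0.1299]
[0.4715 0.2778 0.128 ] box -11.8 -12.4 [0.4742 0.2708 0.1342]
[0.4829 0.2856 0.128 ] box 1.5 -8.5 [0.485  0.2837 0.1295]
274 103 -0.5 -2.2 0.1325 [179 162 110]
273 104 -3.3 -4.1 0.1302 [178 160 108]
274 104 -0.4 -3.6 0.1299 [177 157  97]
268 105 -17.8 -9.5 0.1312 [170 152  99]
269 105 -14.9 -8.7 0.1305 [176 157  99]
270 105 -11.8 -10.2 0.1322 [169 153 106]
273 105 -3.0 -11.0 0.1334 [176 158 106]
274 105 -0.2 -8.6 0.131 [174 154  95]
263 106 -32.2 -14.0 0.1312 [171 154 108]
264 106 -29.1 -16.2 0.1336 [177 157  98]
265 106 -26.6 -10.6 0.1278 [170 151  94]
266 106 -23.5 -12.5 0.13 [154 138  90]
268 106 -17.5 -13.9 0.1317 [170 151  93]
269 106 -14.6 -14.6 0.1326 [174 155  94]
270 106 -11.7 -14.0 0.1321 [166 149 100]
273 106 -2.9 -14.2 0.1326 [170 152 104]
274 106 0.1 -14.3 0.1329 [158 140  89]
263 107 -32.2 -15.6 0.1288 [171 153 103]
264 107 -29.2 -16.0 0.1292 [178 158  95]
265 107 -26.0 -18.7 0.1323 [171 151  89]
266 107 -23.5 -14.3 0.1277 [154 135  82]
267 107 -21.0 -7.5 0.1206 [147 129  83]
268 107 -17.6 -14.2 0.1279 [164 145  89]
269 107 -14.3 -19.6 0.1337 [167 148  92]
270 107 -11.4 -19.9 0.1342 [159 143  97]
263 108 -31.6 -23.0 0.1324 [167 149 102]
264 108 -28.7 -23.0 0.1326 [174 154  94]
265 108 -25.9 -21.7 0.1314 [166 145  87]
266 108 -23.1 -20.6 0.1303 [147 128  79]
268 108 -17.2 -20.5 0.1304 [150 132  84]
269 108 -14.3 -20.7 0.1308 [152 135  84]
264 109 -28.5 -27.2 0.133 [155 136  87]
265 109 -25.8 -24.2 0.1299 [147 129  81]
```

Call:
{"fn": "move_arm", "kwargs": {
  "moves": [
    [[-0.03,-0.01,-0.06,0.07,-0.22,0,1]]
  ]
}}

```text
clock: 8.6
eef_pos: [0.5271, 0.3095, 0.2029]
tool_rot: [-0.145, 0.941, 0.049, 0.303]
ft_force: [-5.4, -10.1, 69.9]
grip_width: 0.0129
```

Run:
```python
from st import *
boxst()
snap("side","s9",(180,20,400,200),3.5)
boxst()
```

```text
8.6 [ 0.613  0.114 -0.463  0.392 -0.173  0.255] [0.5271 0.3095 0.2029] grip 0.012890944388279946 F [ -5.39 -10.09  69.91]
y yaw 107.5701929894187 z [ 0.555  0.18  -0.812]
theta 35.7 TCPbox [ 50.9 202.9] y 0.7 zy 0.001 lip [ 19.5 106.8] walltop [  5.5 126.3] break [ 74.8 127.5] rear [124.3 163.1]
8.65 [ 0.615  0.108 -0.485  0.358 -0.178  0.255] [0.5264 0.3088 0.2019] grip 0.013020087602576825 F [-4.63 -2.81 19.82]
y yaw 107.53258042695033 z [ 0.568  0.186 -0.802]
theta 36.7 TCPbox [ 50.  201.9] y 0.3 zy 0.002 lip [ 20.3 105.3] walltop [  6.  124.5] break [ 75.3 126.9] rear [124.2 163.4]
```

View pics/s9.png

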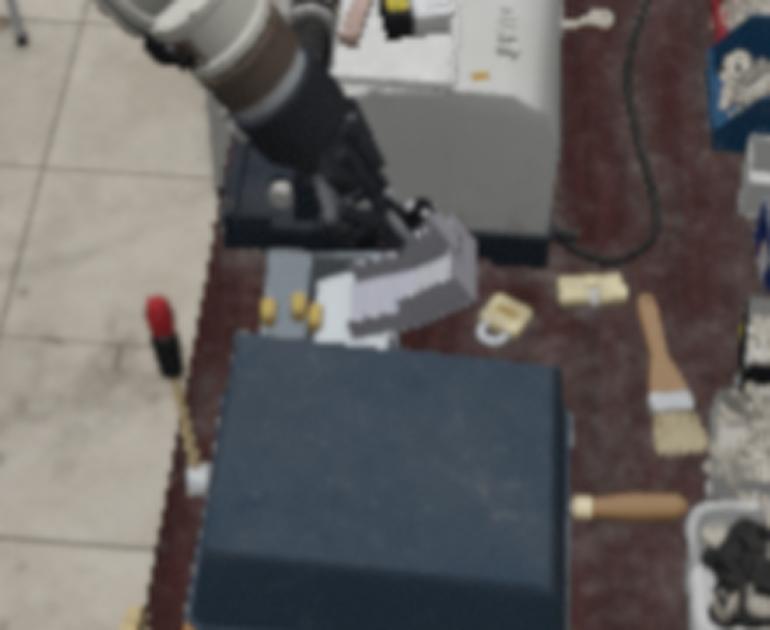

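Run:
```python
from h import *
from st import B,ex,ey
for f in("s8","s9"):
    c=load(f+".npz");W=cloud(c)
    px=c["pixels"].astype(int);m=((px[...,0]>px[...,2]+40)).astype(np.uint8);m[:95]=0;m[122:]=0;m[:,:245]=0;m[:,285:]=0
    n,L,s,ce=cv2.connectedComponentsWithStats(m,connectivity=4)
    for i in range(1,n):
        if s[i,4]<4: continue
        w=np.nanmedian(W[L==i],0);p=ray(c,*ce[i],.129);d=p[:2]-B
        print(f,s[i],ce[i].round(2),"z",w[2].round(4),"box by ray",(d@ex*1000).round(1),(d@ey*1000).round(1))
```

```text
s8 [263 103  13   9  63] [268.51 106.71] z 0.1304 box by ray -16.1 -14.1
s9 [263 104   9  10  50] [267.26 108.22] z 0.123 box by ray -19.4 -20.1
s9 [254 105   5   7  30] [255.8 107.9] z 0.1307 box by ray -53.0 -20.2
```

Run:
```python
from h import *
from st import B,ex,ey
c=load("s9.npz");W=cloud(c)
px=c["pixels"].astype(int)
for y in range(102,116):
    for x in list(range(254,272)):
        if px[y,x,0]>px[y,x,2]+40:
            w=W[y,x];d=w[:2]-B;print(x,y,(d@ex*1000).round(0),(d@ey*1000).round(0),(w[2]*1000).round(0),end=" | ")
    print()
```

```text
264 104 -30.0 -5.0 130.0 | 265 104 -27.0 -6.0 131.0 | 266 104 -24.0 -7.0 132.0 | 
254 105 -74.0 113.0 0.0 | 255 105 -56.0 -11.0 131.0 | 256 105 -53.0 -14.0 134.0 | 257 105 -50.0 -10.0 130.0 | 264 105 -29.0 -10.0 132.0 | 265 105 -27.0 -9.0 130.0 | 266 105 -24.0 -10.0 132.0 | 
254 106 -74.0 111.0 -2.0 | 255 106 -55.0 -16.0 132.0 | 256 106 -53.0 -16.0 132.0 | 257 106 -50.0 -14.0 130.0 | 263 106 -33.0 -6.0 123.0 | 264 106 -30.0 -10.0 127.0 | 265 106 -26.0 -12.0 130.0 | 266 106 -23.0 -14.0 132.0 | 267 106 -21.0 -10.0 128.0 | 269 106 -16.0 0.0 117.0 | 
254 107 -73.0 107.0 -2.0 | 255 107 -55.0 -19.0 131.0 | 256 107 -52.0 -20.0 133.0 | 257 107 -49.0 -20.0 133.0 | 258 107 -47.0 -19.0 132.0 | 264 107 -29.0 -17.0 131.0 | 265 107 -26.0 -20.0 134.0 | 266 107 -23.0 -19.0 132.0 | 267 107 -20.0 -16.0 130.0 | 268 107 -23.0 58.0 52.0 | 269 107 -15.0 -4.0 117.0 | 270 107 -13.0 -1.0 114.0 | 
254 108 -73.0 104.0 -4.0 | 255 108 -55.0 -22.0 131.0 | 256 108 -52.0 -24.0 133.0 | 257 108 -49.0 -22.0 131.0 | 258 108 -46.0 -21.0 130.0 | 264 108 -29.0 -23.0 133.0 | 265 108 -26.0 -19.0 128.0 | 266 108 -23.0 -26.0 
[... 414 characters left out ...]
0.0 | 269 109 -15.0 -9.0 114.0 | 270 109 -12.0 -9.0 114.0 | 271 109 -9.0 -7.0 113.0 | 
254 110 -72.0 91.0 0.0 | 255 110 -55.0 -29.0 130.0 | 256 110 -51.0 -32.0 133.0 | 257 110 -49.0 -29.0 130.0 | 265 110 -26.0 -24.0 126.0 | 266 110 -23.0 -21.0 123.0 | 267 110 -20.0 -22.0 124.0 | 268 110 -18.0 -10.0 111.0 | 269 110 -15.0 -12.0 113.0 | 270 110 -12.0 -12.0 114.0 | 271 110 -9.0 -13.0 114.0 | 
255 111 -55.0 -29.0 126.0 | 256 111 -52.0 -28.0 125.0 | 257 111 -49.0 -28.0 125.0 | 268 111 -18.0 -15.0 112.0 | 269 111 -15.0 -13.0 111.0 | 270 111 -12.0 -16.0 113.0 | 271 111 -9.0 -13.0 111.0 | 
268 112 -18.0 -18.0 111.0 | 269 112 -15.0 -16.0 109.0 | 270 112 -12.0 -19.0 112.0 | 
269 113 -15.0 -16.0 105.0 |
```

Call:
{"fn": "move_arm", "kwargs": {
  "moves": [
    [[-0.02,-0.006,0.08,0,0,0,1],[-0.077,-0.025,0.015,0,0,0,1],[-0.077,-0.025,0,0,0,0,1],[-0.03,-0.009,-0.03,0,0,0,1]]
  ]
}}

```text
clock: 8.98
eef_pos: [0.4336, 0.2813, 0.245]
tool_rot: [-0.14, 0.935, 0.057, 0.32]
ft_force: [0.6, -0.1, -3.1]
grip_width: 0.0124
```

Run:
```python
from st import *
boxst()
snap("side","s10",(180,20,400,200),3.5)
```

```text
8.9833 [ 0.706 -0.134 -0.609  0.469 -0.231  0.334] [0.4336 0.2813 0.245 ] grip 0.012427336707147345 F [ 0.64 -0.12 -3.11]
y yaw 107.30937260846716 z [ 0.583  0.196 -0.788]
theta 38.0 TCPbox [-46.8 245. ] y 2.6 zy 0.007 lip [-74.3 147.7] walltop [-89.1 166.6] break [-19.9 170.6] rear [ 28.2 208.1]
```

View pics/s10.png

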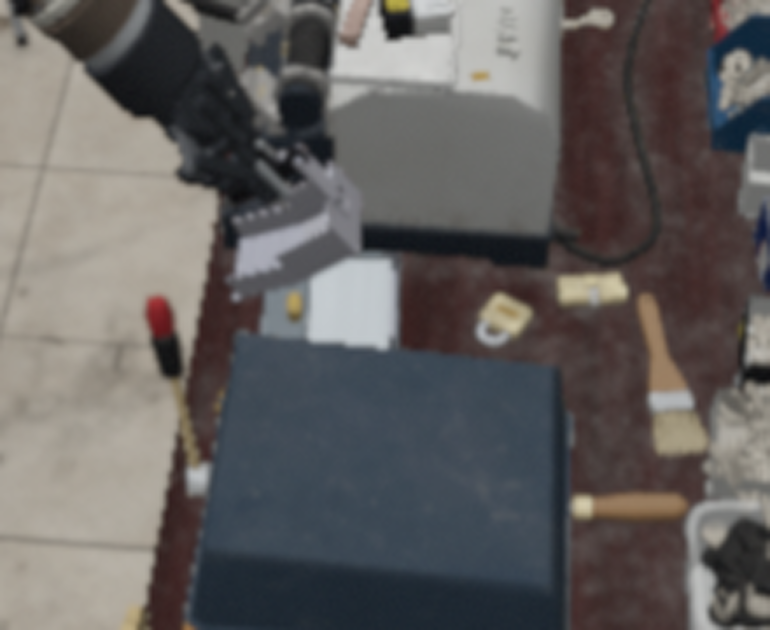

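Run:
```python
from h import *
from st import B,ex,ey
c=load("s10.npz");W=cloud(c);px=c["pixels"].astype(int)
for (x0,x1,y0,y1) in((238,248,126,145),(255,275,100,115)):
  for y in range(y0,y1):
    for x in range(x0,x1):
        if px[y,x,0]>px[y,x,2]+40:
            w=W[y,x];d=w[:2]-B;print(x,y,w.round(3),(d@ex*1000).round(0),(d@ey*1000).round(0))
# desk front edge
W=np.load("topW.npy").reshape(-1,3)
m=(abs(W[:,2])<.008)&(W[:,0]>.2)
for y in np.arange(-.1,.45,.05):
    q=W[m&(abs(W[:,1]-y)<.01)];print(round(y,2),q[:,0].min().round(3) if len(q) else None)
```

```text
263 104 [0.45  0.277 0.131] -33.0 -6.0
264 104 [0.453 0.278 0.132] -30.0 -7.0
262 105 [0.448 0.274 0.129] -36.0 -8.0
263 105 [0.451 0.273 0.131] -32.0 -10.0
264 105 [0.455 0.273 0.133] -29.0 -12.0
265 105 [0.457 0.274 0.133] -26.0 -11.0
262 106 [0.449 0.272 0.128] -35.0 -11.0
263 106 [0.454 0.266 0.135] -32.0 -18.0
264 106 [0.455 0.271 0.131] -29.0 -13.0
265 106 [0.458 0.273 0.13 ] -26.0 -13.0
262 107 [0.449 0.271 0.125] -35.0 -12.0
263 107 [0.453 0.268 0.129] -32.0 -16.0
264 107 [0.458 0.264 0.135] -29.0 -21.0
265 107 [0.46  0.267 0.133] -26.0 -20.0
262 108 [0.451 0.266 0.127] -35.0 -18.0
263 108 [0.456 0.262 0.132] -32.0 -23.0
264 108 [0.459 0.261 0.135] -29.0 -25.0
265 108 [0.461 0.265 0.131] -26.0 -21.0
263 109 [0.456 0.261 0.129] -32.0 -24.0
264 109 [0.459 0.261 0.13 ] -29.0 -24.0
265 109 [0.461 0.264 0.128] -26.0 -22.0
264 110 [0.458 0.264 0.123] -29.0 -22.0
-0.1 0.44
-0.05 0.425
0.0 0.412
0.05 0.399
0.1 0.386
0.15 0.373
0.2 0.359
0.25 0.346
0.3 0.332
0.35 0.319
0.4 0.304
```

Run:
```python
from st import *
snap("side","s11",(200,60,320,200),4);snap("top","t11",(90,200,290,360),3.5)
```

```text
(no output)
```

View pics/s11.png

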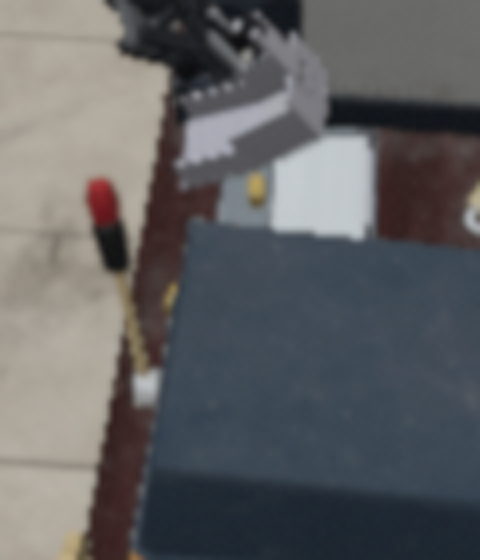

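View pics/t11.png

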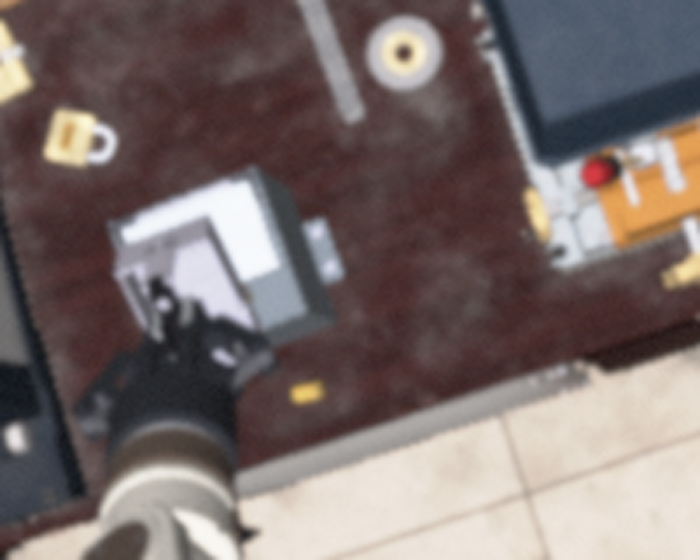

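Run:
```python
from st import *
from h import ray
import cv2
c=snap("top","t12",(140,270,240,350),7)
for f in("t11","t12"):
    c=dict(np.load(f+".npz"));px=c["pixels"].astype(int)
    m=((px[...,0]>px[...,2]+50)).astype(np.uint8);m[:300]=0;m[325:]=0;m[:,:160]=0;m[:,200:]=0
    v,u=np.nonzero(m);p=ray(c,u.mean(),v.mean(),.010);d=p[:2]-B
    print(f,len(u),u.mean(),v.mean(),p,"box",d@ex,d@ey)
    q=np.array([ray(c,a,b,.01)[:2] for a,b in zip(u,v)],np.float32)*1000;print(cv2.minAreaRect(q))
st()
```

```text
t11 53 177.30188679245282 311.75471698113205 [0.3893657  0.24516277 0.01      ] box -0.09996489845725531 -0.01819299554289695
((388.7643737792969, 244.64932250976562), (24.763290405273438, 16.17247772216797), 87.88090515136719)
t12 53 177.30188679245282 311.75471698113205 [0.3893657  0.24516277 0.01      ] box -0.09996489845725531 -0.01819299554289695
((388.7643737792969, 244.64932250976562), (24.763290405273438, 16.17247772216797), 87.88090515136719)
9.1833 [ 0.704 -0.125 -0.611  0.464 -0.231  0.332] [0.4344 0.2811 0.2405] grip 0.01308379269499434 F [ 0.19  1.04 -2.19]
y yaw 107.30099670593995 z [ 0.58   0.192 -0.792]
```

View pics/t12.png

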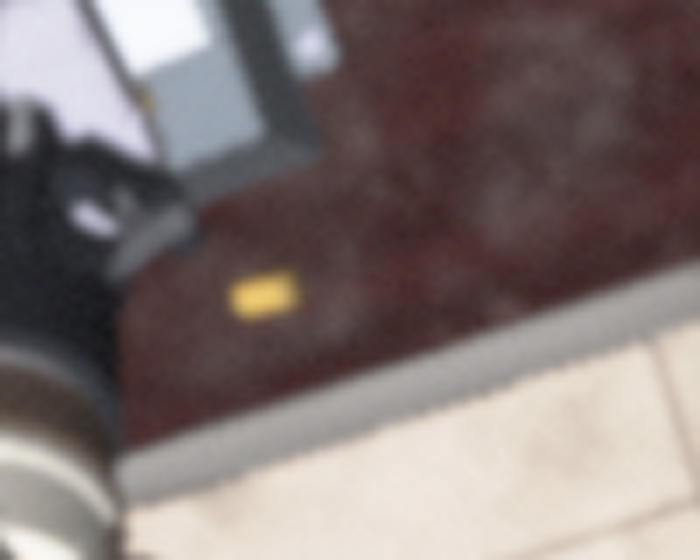

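Call:
{"fn": "move_arm", "kwargs": {
  "moves": [
    [[0.004,-0.012,0.008,0.06,-0.19,0,1],[0.004,-0.012,0.006,0.06,-0.19,0,1],[0,0,0,0,0,0,1]]
  ]
}}

```text
clock: 9.43
eef_pos: [0.443, 0.2703, 0.2499]
tool_rot: [-0.134, 0.897, 0.069, 0.416]
ft_force: [-2.2, -0.5, -7.0]
grip_width: 0.0128
```

Run:
```python
from st import *
boxst()
snap("side","s13",(220,70,320,145),7)
```

```text
9.4333 [ 0.718 -0.192 -0.803  0.131 -0.306  0.287] [0.443  0.2703 0.2499] grip 0.012844705250037655 F [-2.18 -0.46 -6.98]
y yaw 107.33473334574164 z [ 0.727  0.236 -0.644]
theta 49.9 TCPbox [-41.2 249.9] y -10.8 zy 0.001 lip [-48.1 149.1] walltop [-66.5 164.5] break [  0.5 182.7] rear [ 39.8 229.3]
```

View pics/s13.png

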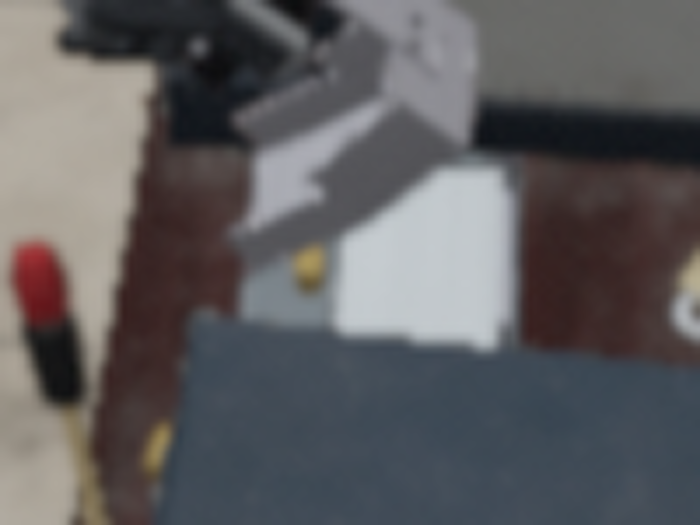

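Call:
{"fn": "move_arm", "kwargs": {
  "moves": [
    [[-0.005,-0.002,-0.02,0,0,0,1],[-0.004,-0.001,-0.02,0,0,0,1],[0,0,-0.005,0,0,0,1],[0,0,0,0,0,0,1]]
  ]
}}

```text
clock: 9.82
eef_pos: [0.4486, 0.277, 0.238]
tool_rot: [-0.132, 0.897, 0.072, 0.415]
ft_force: [0.5, -0.0, -3.2]
grip_width: 0.0132
```

Run:
```python
from st import *
boxst()
```

```text
9.8167 [ 0.72  -0.153 -0.812  0.082 -0.304  0.293] [0.4486 0.277  0.238 ] grip 0.013169080767785038 F [ 0.45 -0.01 -3.18]
y yaw 107.26357477042464 z [ 0.726  0.239 -0.644]
theta 49.9 TCPbox [-33.8 238. ] y -6.1 zy 0.004 lip [-40.8 137.1] walltop [-59.1 152.6] break [  7.8 170.7] rear [ 47.1 217.3]
```

Call:
{"fn": "move_arm", "kwargs": {
  "moves": [
    [[-0.015,-0.01,0,0,0,0,1],[-0.008,-0.006,-0.012,0,0,0,1],[0,0,-0.008,0,0,0,1],[0,0,0,0,0,0,1],[0,0,0,0,0,0,1]]
  ]
}}

```text
clock: 10.23
eef_pos: [0.4406, 0.2717, 0.2328]
tool_rot: [-0.131, 0.896, 0.074, 0.417]
ft_force: [0.4, -0.1, -3.4]
grip_width: 0.0128
```

Run:
```python
from st import *
boxst()
snap("side","s14",(220,70,320,145),7)
boxst()
```

```text
10.2333 [ 0.724 -0.166 -0.842  0.063 -0.307  0.298] [0.4406 0.2717 0.2328] grip 0.0128383291714794 F [ 0.35 -0.08 -3.43]
y yaw 107.21332225200618 z [ 0.728  0.241 -0.641]
theta 50.1 TCPbox [-43.  232.8] y -8.6 zy 0.005 lip [-49.6 132. ] walltop [-68.  147.3] break [ -1.1 165.7] rear [ 38.  212.5]
10.2833 [ 0.724 -0.166 -0.842  0.063 -0.307  0.298] [0.4406 0.2717 0.2328] grip 0.012935831497018345 F [ 0.07 -0.15 -2.54]
y yaw 107.21355548893875 z [ 0.728  0.241 -0.642]
theta 50.1 TCPbox [-43.1 232.8] y -8.7 zy 0.005 lip [-49.6 131.9] walltop [-68.  147.3] break [ -1.2 165.7] rear [ 38.  212.5]
```

View pics/s14.png

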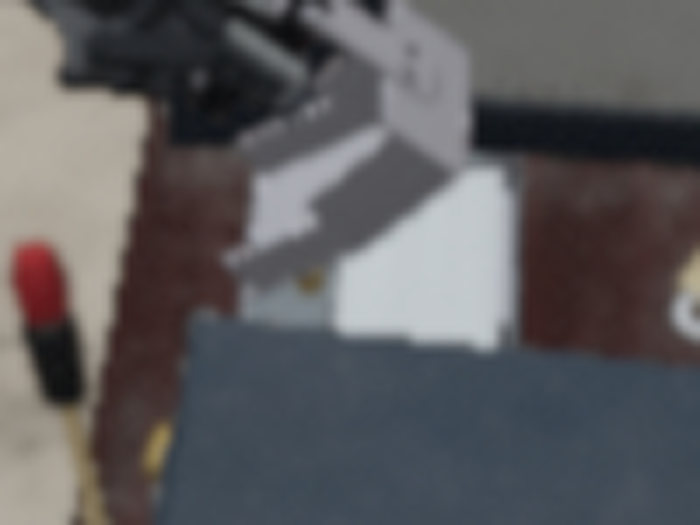

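Call:
{"fn": "move_arm", "kwargs": {
  "moves": [
    [[-0.005,-0.002,-0.01,0,0,0,1],[0,0,-0.01,0,0,0,1],[0,0,0,0,0,0,1],[0,0,0,0,0,0,1]]
  ]
}}

```text
clock: 10.62
eef_pos: [0.4376, 0.2707, 0.2221]
tool_rot: [-0.131, 0.896, 0.074, 0.417]
ft_force: [-0.1, 0.2, -3.2]
grip_width: 0.0126
```

Run:
```python
from st import *
boxst()
```

```text
10.6167 [ 0.728 -0.153 -0.867  0.024 -0.309  0.3  ] [0.4376 0.2707 0.2221] grip 0.012569363258625649 F [-0.06  0.22 -3.17]
y yaw 107.23206368667958 z [ 0.728  0.241 -0.641]
theta 50.1 TCPbox [-46.2 222.1] y -8.8 zy 0.006 lip [-52.7 121.2] walltop [-71.1 136.6] break [ -4.3 155. ] rear [ 34.9 201.8]
```

Call:
{"fn": "move_arm", "kwargs": {
  "moves": [
    [[0.006,0.002,0.005,0,0,0,1],[0.008,0.0025,0.002,0,0,0,1],[0.008,0.0025,0,0,0,0,1],[0.008,0.0025,0,0,0,0,1],[0,0,0,0,0,0,1]]
  ]
}}

```text
clock: 11.03
eef_pos: [0.4548, 0.2766, 0.2272]
tool_rot: [-0.131, 0.896, 0.074, 0.418]
ft_force: [0.4, 0.1, -2.5]
grip_width: 0.0127
```

Run:
```python
from st import *
boxst()
snap("side","s15",(220,70,320,145),7)
```

```text
11.0333 [ 0.706 -0.124 -0.832  0.024 -0.293  0.284] [0.4548 0.2766 0.2272] grip 0.012650542155149172 F [ 0.39  0.06 -2.48]
y yaw 107.2543958808383 z [ 0.73   0.243 -0.639]
theta 50.3 TCPbox [-28.  227.2] y -8.4 zy 0.007 lip [-34.2 126.3] walltop [-52.7 141.6] break [ 14.1 160.2] rear [ 53.1 207.1]
```

View pics/s15.png

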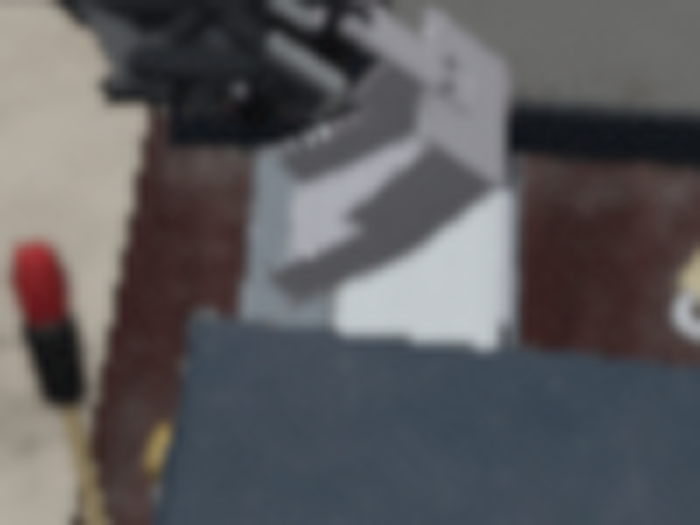

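Call:
{"fn": "move_arm", "kwargs": {
  "moves": [
    [[0.006,0.002,-0.003,0,0,0,1],[0.007,0.002,-0.003,0,0,0,1],[0.006,0.002,0,0,0,0,1],[0,0,0,0,0,0,1]]
  ]
}}

```text
clock: 11.42
eef_pos: [0.4662, 0.2805, 0.226]
tool_rot: [-0.13, 0.895, 0.075, 0.42]
ft_force: [-0.4, 0.1, -2.3]
grip_width: 0.013
```

Run:
```python
from st import *
boxst()
```

```text
11.4167 [ 0.693 -0.097 -0.818  0.003 -0.283  0.275] [0.4662 0.2805 0.226 ] grip 0.012984402402977631 F [-0.35  0.06 -2.32]
y yaw 107.23663827421998 z [ 0.732  0.244 -0.636]
theta 50.5 TCPbox [-16. 226.] y -8.2 zy 0.007 lip [-21.8 125.1] walltop [-40.3 140.4] break [ 26.4 159.2] rear [ 65.2 206.3]
```

Call:
{"fn": "move_arm", "kwargs": {
  "moves": [
    [[-0.01,-0.003,0.04,0,0,0,1],[-0.02,-0.006,0.06,0,0,0,1],[-0.02,-0.006,0.04,0,0,0,1]]
  ]
}}

```text
clock: 11.67
eef_pos: [0.4378, 0.2695, 0.2868]
tool_rot: [-0.132, 0.899, 0.07, 0.412]
ft_force: [0.9, 0.2, -1.4]
grip_width: 0.0128
```

Run:
```python
from st import *
boxst()
snap("side","s16",(220,70,320,145),7)
snap("top","t16",(110,220,210,300),7)
```

```text
11.6667 [ 0.725 -0.252 -0.726  0.278 -0.308  0.3  ] [0.4378 0.2695 0.2868] grip 0.012766949148277933 F [ 0.88  0.15 -1.37]
y yaw 107.12871537391975 z [ 0.722  0.234 -0.652]
theta 49.3 TCPbox [-46.4 286.8] y -10.0 zy 0.001 lip [-54.3 186. ] walltop [-72.5 201.6] break [ -5.4 219.1] rear [ 34.4 265.4]
```

View pics/s16.png

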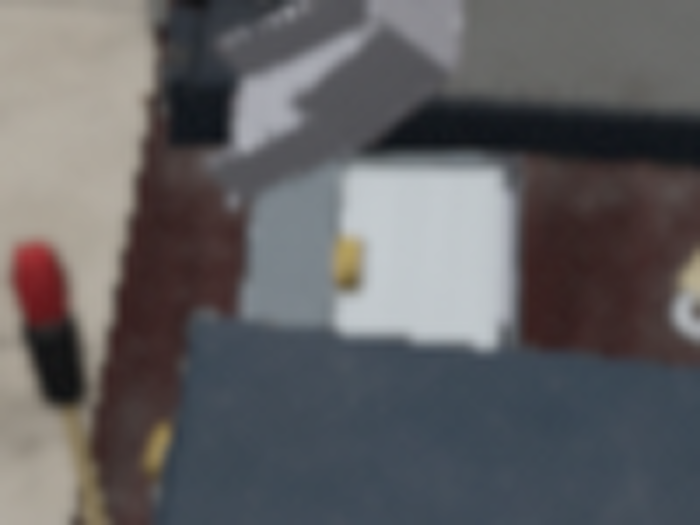

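View pics/t16.png

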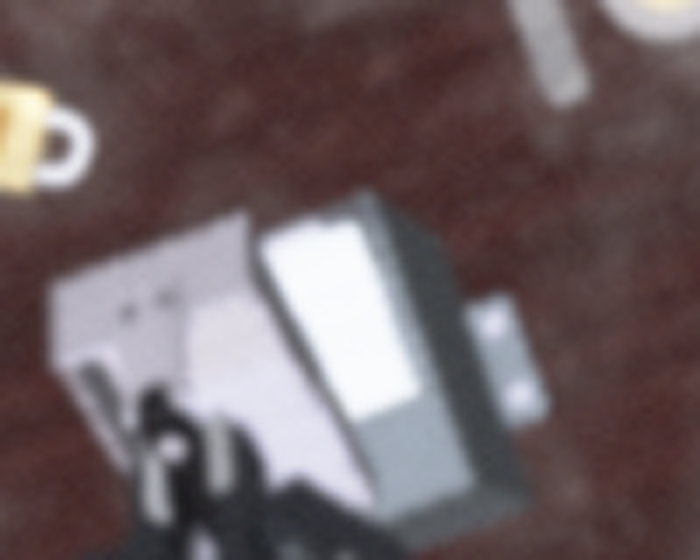

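Call:
{"fn": "move_arm", "kwargs": {
  "moves": [
    [[0.04,0.013,-0.01,0,0,0,1],[0.045,0.014,-0.02,0,0,0,1],[0.03,0.01,-0.03,0,0,0,1],[0.005,0.002,-0.01,0,0,0,1],[0,0,0,0,0,0,1]]
  ]
}}

```text
clock: 12.18
eef_pos: [0.4991, 0.2901, 0.2495]
tool_rot: [-0.133, 0.898, 0.072, 0.413]
ft_force: [-0.8, -0.4, -3.3]
grip_width: 0.0126
```

Run:
```python
from st import *
boxst()
```

```text
12.1833 [ 0.653 -0.067 -0.702  0.098 -0.252  0.247] [0.4991 0.2901 0.2495] grip 0.012607744363284802 F [-0.77 -0.38 -3.35]
y yaw 107.3565676183158 z [ 0.723  0.24  -0.648]
theta 49.6 TCPbox [ 18.3 249.5] y -9.1 zy 0.006 lip [ 10.9 148.7] walltop [ -7.4 164.2] break [ 59.6 182. ] rear [ 99.2 228.5]
```

Call:
{"fn": "move_arm", "kwargs": {
  "moves": [
    [[0.008,0.003,-0.03,0,0,0,1],[0.004,0.001,-0.035,0,0,0,1],[0,0,-0.025,0,0,0,1],[0,0,-0.008,0,0,0,1],[0,0,0,0,0,0,1]]
  ]
}}

```text
clock: 12.6
eef_pos: [0.5036, 0.2911, 0.1966]
tool_rot: [-0.133, 0.899, 0.071, 0.412]
ft_force: [-0.2, 0.3, -0.2]
grip_width: 0.0128
```

Run:
```python
from st import *
boxst()
snap("side","s17",(220,70,320,145),7)
```

```text
12.6 [ 0.648  0.034 -0.779 -0.077 -0.248  0.243] [0.5036 0.2911 0.1966] grip 0.0127924863824969 F [-0.22  0.29 -0.23]
y yaw 107.35005240501472 z [ 0.721  0.238 -0.651]
theta 49.4 TCPbox [ 22.8 196.6] y -9.6 zy 0.005 lip [15.1 95.8] walltop [ -3.1 111.4] break [ 63.9 129. ] rear [103.6 175.3]
```

View pics/s17.png

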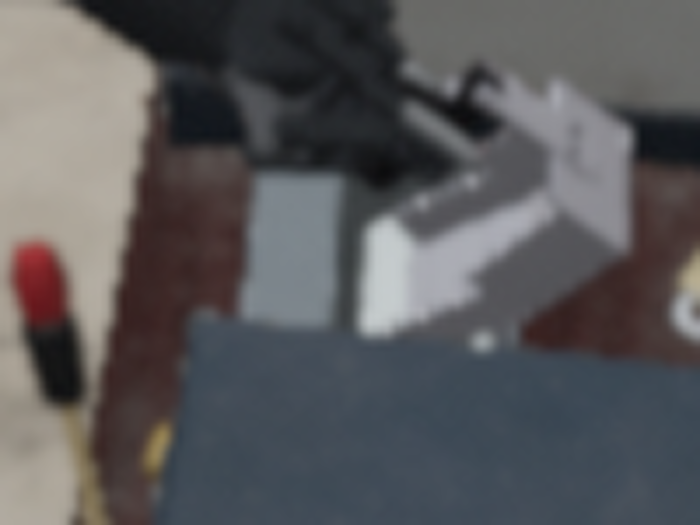

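Call:
{"fn": "move_arm", "kwargs": {
  "moves": [
    [[0,0,0.03,0,0,0,1],[0,0,0.06,0,0,0,1],[-0.01,-0.003,0.06,-0.07,0.22,0,1],[-0.03,-0.01,0.03,-0.07,0.22,0,1],[-0.05,-0.01,0.01,-0.07,0.22,0,1],[-0.06,-0.01,0,-0.07,0.22,0,1],[-0.06,-0.01,0,-0.07,0.22,0,1],[-0.06,-0.01,0,-0.07,0.22,0,1]]
  ]
}}

```text
clock: 13.32
eef_pos: [0.3738, 0.2656, 0.2807]
tool_rot: [-0.145, 0.983, 0.024, 0.112]
ft_force: [1.3, 0.9, -3.0]
grip_width: 0.0126
```

Run:
```python
from st import *
boxst()
snap("side","s18",(180,20,400,200),3.5)
```

```text
13.3167 [ 0.661 -0.025 -0.224  1.154 -0.068  0.361] [0.3738 0.2656 0.2807] grip 0.0126298727201495 F [ 1.33  0.89 -3.03]
y yaw 106.86103021153022 z [ 0.212  0.079 -0.974]
theta 13.1 TCPbox [-108.5  280.7] y 6.1 zy 0.01 lip [-174.5  204.1] walltop [-179.9  227.5] break [-115.5  201.9] rear [-56.  215.7]
```

View pics/s18.png

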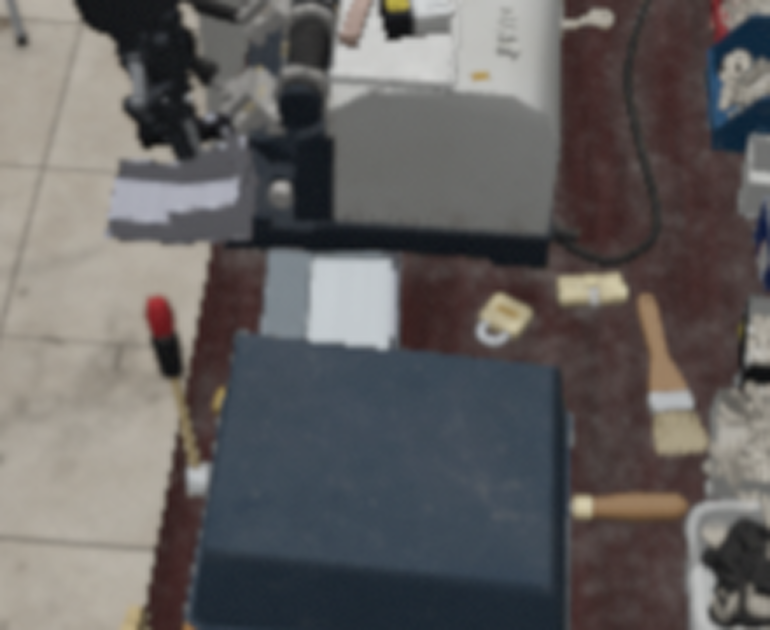

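Call:
{"fn": "move_arm", "kwargs": {
  "moves": [
    [[-0.02,-0.01,0.005,-0.07,0.2,0,1],[-0.02,-0.01,0.005,-0.06,0.18,0.1,1],[-0.02,-0.01,0.003,0,0,0.22,1],[-0.02,-0.01,0.003,0,0,0.23,1],[-0.015,-0.005,0.003,0,0,0.23,1],[-0.01,0,0.003,0,0,0.23,1],[0,0,0.003,0,0,0.23,1],[0,0,0.003,0,0,0.23,1]]
  ]
}}

```text
clock: 14.03
eef_pos: [0.317, 0.2421, 0.3]
tool_rot: [-0.52, 0.854, 0.004, 0.004]
ft_force: [-0.2, 0.5, -3.0]
grip_width: 0.013
```

Run:
```python
from st import *
st()
```

```text
14.0333 [ 0.647  0.013 -0.11   1.44   0.007 -0.447] [0.317  0.2421 0.3   ] grip 0.012982450849368943 F [-0.2   0.49 -2.99]
y yaw 152.7101962009923 z [ 0.002  0.011 -1.   ]
```

Call:
{"fn": "move_arm", "kwargs": {
  "moves": [
    [[0,0,0.003,0,0,0.235,1],[0,0,0.003,0,0,0.235,1],[0,0,0.003,0,0,0.235,1],[0,0,0.003,0,0,0.235,1],[0,0,0.003,0,0,0.235,1],[0,0,0.003,0,0,0.235,1],[0,0,0.003,0,0,0.235,1],[0,0,0.003,0,0,0.235,1]]
  ]
}}

```text
clock: 14.7
eef_pos: [0.3207, 0.2439, 0.3207]
tool_rot: [0.866, -0.5, -0.003, -0.016]
ft_force: [0.3, -0.3, -2.9]
grip_width: 0.0131
```

Call:
{"fn": "move_arm", "kwargs": {
  "moves": [
    [[0,0,0.003,0,0,0.235,1],[0,0,0.003,0,0,0.235,1],[0,0,0.003,0,0,0.235,1],[0,0,0.003,0,0,0.235,1],[0,0,0.003,0,0,0.235,1],[0,0,0.003,0,0,0.235,1],[0,0,0.003,0,0,0.235,1],[0,0,0.003,0,0,0.235,1]]
  ]
}}

```text
clock: 15.37
eef_pos: [0.3244, 0.2451, 0.3413]
tool_rot: [0.999, -0.024, -0.001, -0.023]
ft_force: [-0.9, 0.1, -2.5]
grip_width: 0.013
```

Run:
```python
from st import *
st()
```

```text
15.3667 [ 0.62   0.009 -0.009  1.527  0.038 -2.474] [0.3244 0.2451 0.3413] grip 0.012952309573180725 F [-0.92  0.1  -2.5 ]
y yaw -92.7263061846102 z [-0.001  0.046 -0.999]
```

Call:
{"fn": "move_arm", "kwargs": {
  "moves": [
    [[0,0,-0.03,-0.05,0,0.22,1],[-0.005,-0.01,-0.05,-0.04,0,0.22,1],[-0.01,-0.015,-0.06,0,0,0.22,1],[-0.01,-0.015,-0.06,-0.05,0.18,0,1],[-0.005,-0.01,-0.06,-0.06,0.18,0,1],[-0.002,0,-0.05,-0.06,0.18,0,1],[0,0,-0.03,0,0,0,1],[0,0,0,0,0,0,1]]
  ]
}}

```text
clock: 16.03
eef_pos: [0.3135, 0.2222, 0.1741]
tool_rot: [0.978, 0.159, -0.138, 0.016]
ft_force: [-0.2, -0.5, -1.2]
grip_width: 0.013
```

```bash
cat >> st.py <<'E'
def fst():
    o,M=st();d=o["eef_pos"][:2]-B;z=M[:,2];zx=-(z[:2]@ex)
    th=np.arctan2(zx,-z[2]);s,c=np.sin(th),np.cos(th)
    t=np.array([d@ex,o["eef_pos"][2]])*1000
    def f(x,zz):
        r=np.array([(x-12.6)*c-(zz-75.2)*s,(x-12.6)*s+(zz-75.2)*c]);return np.round(t+r*[-1,1],1)
    print("FLIP theta",np.degrees(th).round(1),"TCPbox",t.round(1),"y",round(d@ey*1000,1),"zy",round(z[:2]@ey,3),"lip",f(-69,15.5),"walltop",f(-69,39.5),"break",f(-12,0),"rear",f(49,0))
E
python3 - <<'E'
from st import *
fst()
E
```

```text
16.0333 [ 0.558  0.27  -0.18   1.388  0.077 -2.916] [0.3135 0.2222 0.1741] grip 0.013000776615796196 F [-0.22 -0.48 -1.24]
y yaw -71.62536545775112 z [-0.264 -0.075 -0.962]
FLIP theta 15.9 TCPbox [-179.2  174.1] y -16.7 zy 0.01 lip [-117.1   94.3] walltop [-110.5  117.4] break [-176.2   95. ] rear [-234.8  111.7]
```

Call:
{"fn": "move_arm", "kwargs": {
  "moves": [
    [[-0.003,0,-0.04,0,0,0,1],[-0.003,0,-0.05,0,0.01,0,1],[0,0,-0.04,0,0.01,0,1],[0,0,-0.01,0,0,0,1],[0,0,0,0,0,0,1]]
  ]
}}

```text
clock: 16.45
eef_pos: [0.3171, 0.2258, 0.1076]
tool_rot: [0.978, 0.16, -0.132, 0.012]
ft_force: [0.6, 0.2, -2.3]
grip_width: 0.0131
```

Run:
```python
from st import *
fst()
snap("top","t19",(120,250,240,350),6)
snap("side","s19",(180,70,300,160),6)
```

```text
16.45 [ 0.559  0.335 -0.277  1.212  0.079 -2.917] [0.3171 0.2258 0.1076] grip 0.013126929803694254 F [ 0.59  0.24 -2.34]
y yaw -71.52814807368898 z [-0.254 -0.066 -0.965]
FLIP theta 15.2 TCPbox [-174.7  107.6] y -14.4 zy 0.016 lip [-111.6   28.6] walltop [-105.3   51.8] break [-170.7   28.6] rear [-229.5   44.6]
```

View pics/t19.png

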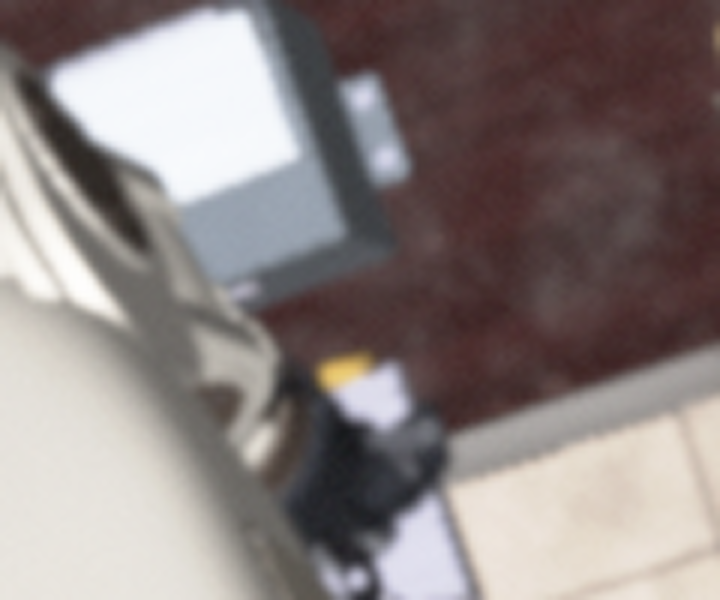

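View pics/s19.png

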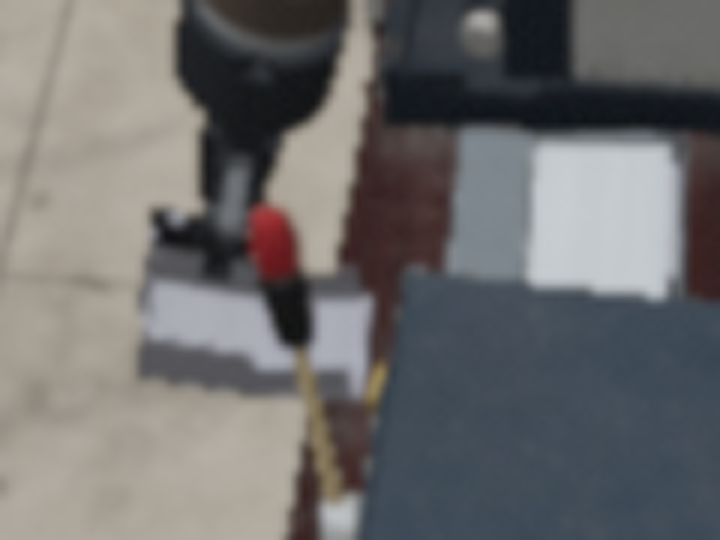

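Call:
{"fn": "move_arm", "kwargs": {
  "moves": [
    [[-0.016,-0.007,-0.01,-0.015,0.05,0,1],[-0.008,-0.006,-0.015,-0.015,0.04,0,1],[0,0,-0.015,0,0,0,1],[0,0,-0.003,0,0,0,1],[0,0,0,0,0,0,1]]
  ]
}}

```text
clock: 16.97
eef_pos: [0.3077, 0.2211, 0.09]
tool_rot: [0.975, 0.16, -0.152, 0.014]
ft_force: [0.9, 0.2, -2.2]
grip_width: 0.0129
```

Run:
```python
from st import *
fst()
```

```text
16.9667 [ 0.554  0.37  -0.293  1.202  0.09  -2.926] [0.3077 0.2211 0.09  ] grip 0.012918663741015001 F [ 0.93  0.2  -2.19]
y yaw -71.55497026185704 z [-0.293 -0.076 -0.953]
FLIP theta 17.6 TCPbox [-185.1   90. ] y -16.0 zy 0.018 lip [-125.3    8.5] walltop [-118.1   31.4] break [-184.3   10.9] rear [-242.5   29.3]
```

Call:
{"fn": "move_arm", "kwargs": {
  "moves": [
    [[0,0,-0.008,-0.033,-0.011,0,1],[0,0,-0.007,0,0,0,1],[0,0,-0.003,0,0,0,1],[0,0,0,0,0,0,1]]
  ]
}}

```text
clock: 17.3
eef_pos: [0.3079, 0.2212, 0.0799]
tool_rot: [0.976, 0.158, -0.151, 0.024]
ft_force: [0.1, 0.5, -4.0]
grip_width: 0.0127
```

Run:
```python
from st import *
fst()
```

```text
17.3 [ 0.566  0.386 -0.3    1.182  0.074 -2.909] [0.3079 0.2212 0.0799] grip 0.012749667325519002 F [ 0.15  0.47 -3.99]
y yaw -71.560275473349 z [-0.287 -0.094 -0.953]
FLIP theta 17.5 TCPbox [-184.8   79.9] y -15.9 zy -0.001 lip [-125.    -1.6] walltop [-117.8   21.3] break [-184.1    0.8] rear [-242.2   19.2]
```

Call:
{"fn": "move_arm", "kwargs": {
  "moves": [
    [[0,0,-0.004,0,0,0,1],[0,0,0,0,0,0,1]]
  ]
}}

```text
clock: 17.47
eef_pos: [0.3077, 0.2214, 0.0787]
tool_rot: [0.975, 0.159, -0.151, 0.024]
ft_force: [1.2, 0.3, 0.8]
grip_width: 0.0132
```

Run:
```python
from st import *
fst()
```

```text
17.4667 [ 0.566  0.388 -0.301  1.179  0.075 -2.909] [0.3077 0.2214 0.0787] grip 0.013190289910982148 F [1.24 0.32 0.79]
y yaw -71.54693579875627 z [-0.287 -0.094 -0.953]
FLIP theta 17.6 TCPbox [-185.    78.7] y -15.7 zy -0.001 lip [-125.2   -2.9] walltop [-117.9   20. ] break [-184.2   -0.5] rear [-242.3   17.9]
```

Call:
{"fn": "move_arm", "kwargs": {
  "moves": [
    [[0.008,0.003,0.001,0,0,0,1],[0.009,0.003,0,0,0,0,1],[0.009,0.003,0,0,0,0,1],[0.009,0.003,0,0,0,0,1],[0.009,0.003,0,0,0,0,1],[0,0,0,0,0,0,1]]
  ]
}}

```text
clock: 17.97
eef_pos: [0.3329, 0.23, 0.079]
tool_rot: [0.976, 0.159, -0.15, 0.023]
ft_force: [-0.1, -1.2, -2.8]
grip_width: 0.0131
```

Run:
```python
from st import *
fst()
snap("top","t20",(120,250,240,350),6)
snap("side","s20",(180,70,300,160),6)
```

```text
17.9667 [ 0.553  0.429 -0.233  1.205  0.071 -2.921] [0.3329 0.23   0.079 ] grip 0.013060555952294259 F [-0.08 -1.17 -2.79]
y yaw -71.55253621336317 z [-0.285 -0.093 -0.954]
FLIP theta 17.5 TCPbox [-158.4   79. ] y -15.2 zy -0.001 lip [-98.5  -2.4] walltop [-91.3  20.5] break [-1.575e+02 -1.000e-01] rear [-215.7   18.2]
```

View pics/t20.png

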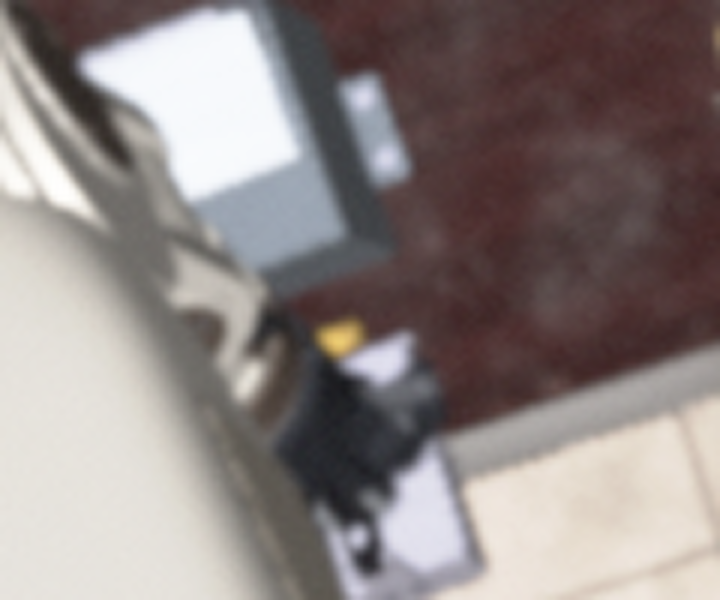

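View pics/s20.png

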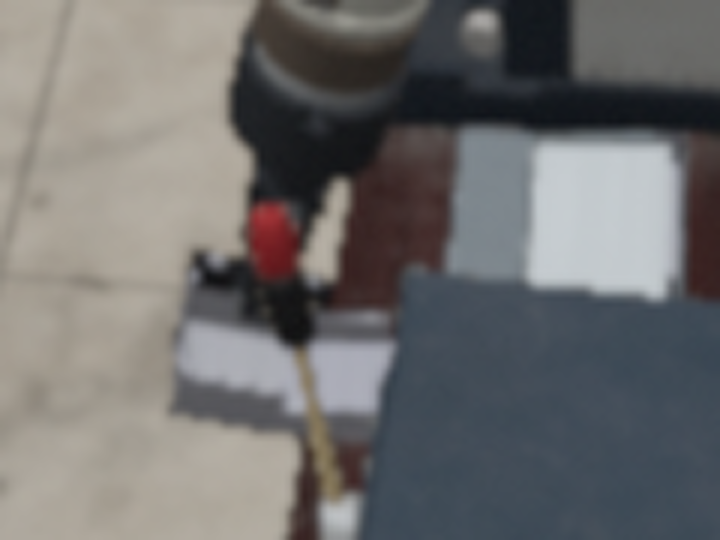

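Call:
{"fn": "move_arm", "kwargs": {
  "moves": [
    [[0.009,0.003,0,0,0,0,1],[0.009,0.003,0,0,0,0,1],[0.009,0.003,0,0,0,0,1],[0.009,0.003,0,0,0,0,1],[0.009,0.003,0,0,0,0,1],[0,0,0,0,0,0,1]]
  ]
}}

```text
clock: 18.57
eef_pos: [0.3555, 0.2373, 0.0792]
tool_rot: [0.975, 0.159, -0.152, 0.024]
ft_force: [0.6, 0.7, -1.7]
grip_width: 0.013
```

Run:
```python
from st import *
fst()
snap("top","t21",(120,250,240,350),6)
```

```text
18.5667 [ 0.542  0.47  -0.164  1.237  0.068 -2.932] [0.3555 0.2373 0.0792] grip 0.012993068358741837 F [ 0.62  0.73 -1.69]
y yaw -71.53995861918972 z [-0.288 -0.094 -0.953]
FLIP theta 17.7 TCPbox [-134.6   79.2] y -15.2 zy -0.001 lip [-75.   -2.5] walltop [-67.7  20.4] break [-134.    0.] rear [-192.1   18.5]
```

View pics/t21.png

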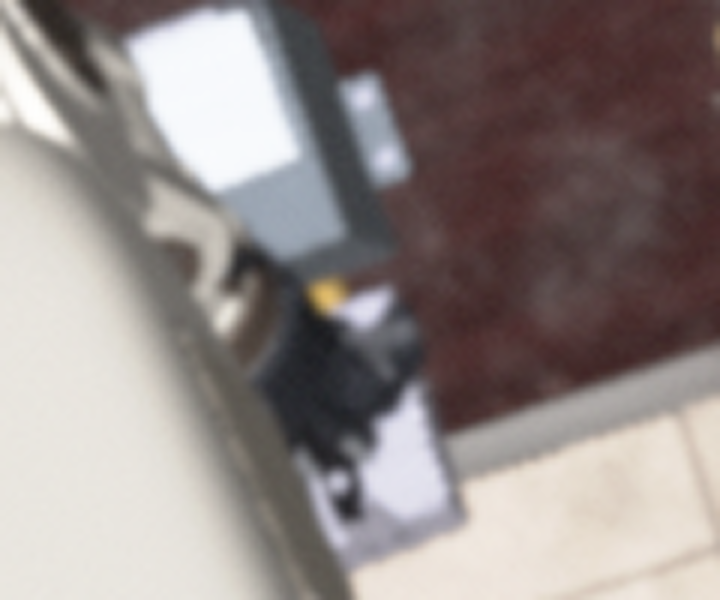

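Call:
{"fn": "move_arm", "kwargs": {
  "moves": [
    [[0.006,0.002,0,0,0,0,1],[0.006,0.002,0,0,0,0,1],[0.006,0.002,0,0,0,0,1]]
  ]
}}

```text
clock: 18.87
eef_pos: [0.3588, 0.2383, 0.0802]
tool_rot: [0.974, 0.158, -0.158, 0.025]
ft_force: [-6.7, -1.9, 4.6]
grip_width: 0.013
```

Run:
```python
from st import *
fst()
```

```text
18.8667 [ 0.539  0.485 -0.141  1.259  0.07  -2.936] [0.3588 0.2383 0.0802] grip 0.012961980616578717 F [-6.66 -1.94  4.61]
y yaw -71.55365573071046 z [-0.301 -0.098 -0.949]
FLIP theta 18.4 TCPbox [-131.2   80.2] y -15.3 zy -0.001 lip [-72.6  -2.2] walltop [-65.   20.6] break [-131.6    1.1] rear [-189.5   20.4]
```

Call:
{"fn": "move_arm", "kwargs": {
  "moves": [
    [[0.007,0.0025,0,0,0,0,1],[0.007,0.0025,0,0,0,0,1]]
  ]
}}

```text
clock: 19.03
eef_pos: [0.3599, 0.2387, 0.0811]
tool_rot: [0.973, 0.158, -0.165, 0.026]
ft_force: [-6.5, -2.0, 4.0]
grip_width: 0.0131
```

Run:
```python
from st import *
fst()
snap("top","t22",(140,270,220,340),9)
```

```text
19.0333 [ 0.537  0.497 -0.124  1.278  0.072 -2.939] [0.3599 0.2387 0.0811] grip 0.013080754856745369 F [-6.52 -1.99  3.98]
y yaw -71.55430123101402 z [-0.313 -0.102 -0.944]
FLIP theta 19.2 TCPbox [-130.    81.1] y -15.3 zy -0.001 lip [-72.6  -2.1] walltop [-64.7  20.5] break [-131.5    2. ] rear [-189.1   22.1]
```

View pics/t22.png

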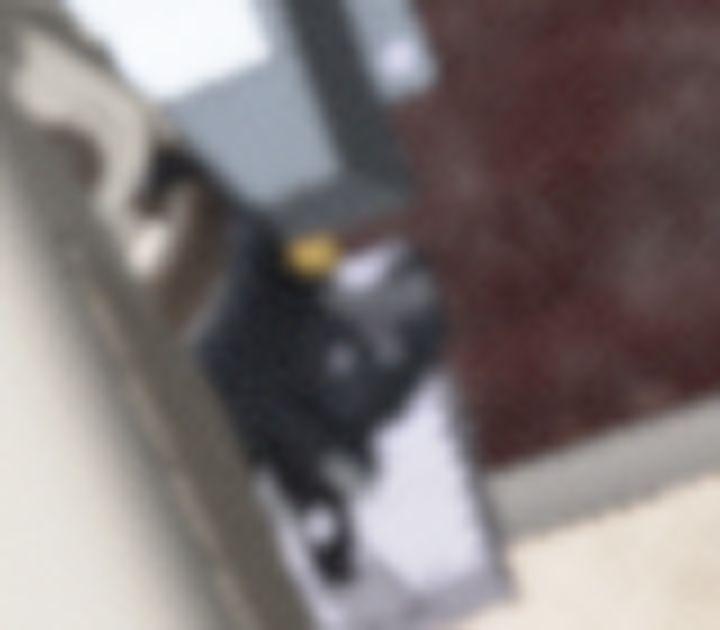

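Call:
{"fn": "move_arm", "kwargs": {
  "moves": [
    [[0.001,0,0.008,0,0,0,1],[0.002,0.0007,0.01,0,0,0,1],[0.002,0.0007,0.01,0,0,0,1],[0.002,0.0007,0.01,0,0,0,1]]
  ]
}}

```text
clock: 19.42
eef_pos: [0.3595, 0.2382, 0.0997]
tool_rot: [0.972, 0.158, -0.171, 0.027]
ft_force: [-2.9, -0.5, -2.0]
grip_width: 0.0127
```

Run:
```python
from st import *
fst()
snap("top","t23",(140,270,220,340),9)
```

```text
19.4167 [ 0.535  0.484 -0.094  1.333  0.073 -2.941] [0.3595 0.2382 0.0997] grip 0.012743139713082987 F [-2.95 -0.48 -2.02]
y yaw -71.53667117704917 z [-0.323 -0.107 -0.94 ]
FLIP theta 19.9 TCPbox [-130.5   99.7] y -15.7 zy -0.002 lip [-74.1  15.8] walltop [-66.   38.3] break [-133.    20.6] rear [-190.4   41.4]
```

View pics/t23.png

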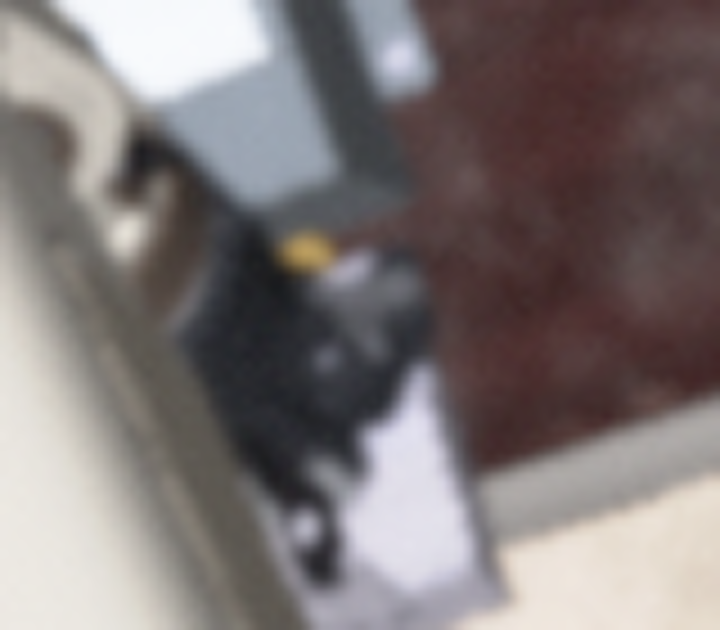

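Run:
```python
from h import *
from st import B,ex,ey
for f in("t22","t23"):
    c=load(f+".npz");W=cloud(c);px=c["pixels"].astype(int)
    m=(px[...,0]>px[...,2]+50);m[:290]=0;m[305:]=0;m[:,:165]=0;m[:,185:]=0
    v,u=np.nonzero(m);w=W[m];d=w[:,:2]-B
    print(f,len(u)); 
    for a in np.c_[u,v,d@ex*1000,d@ey*1000,w[:,2]*1000].round(0): print(a)
```

```text
t22 13
[173. 297. -58. -20.   7.]
[174. 297. -59. -24.  11.]
[175. 297. -60. -26.  11.]
[176. 297. -61. -28.   9.]
[172. 298. -85. -55. 205.]
[173. 298. -84. -54. 188.]
[174. 298. -62. -23.  14.]
[175. 298. -63. -25.   9.]
[176. 298. -64. -28.  10.]
[173. 299. -87. -54. 193.]
[174. 299. -86. -54. 183.]
[175. 299. -86. -55. 174.]
[176. 299. -66. -26.   8.]
t23 16
[173. 296. -57. -24.  21.]
[174. 296. -58. -26.  20.]
[175. 296. -59. -28.  19.]
[172. 297. -59. -21.  24.]
[173. 297. -60. -23.  21.]
[174. 297. -60. -25.  20.]
[175. 297. -62. -29.  24.]
[176. 297. -60. -27.   2.]
[172. 298. -84. -54. 200.]
[173. 298. -62. -22.  24.]
[174. 298. -64. -25.  26.]
[175. 298. -64. -27.  21.]
[176. 298. -64. -29.  16.]
[173. 299. -87. -55. 196.]
[174. 299. -88. -57. 194.]
[175. 299. -67. -26.  22.]
```

Call:
{"fn": "move_arm", "kwargs": {
  "moves": [
    [[0.001,0,-0.01,0.01,-0.03,0,1],[0.001,0,-0.01,0.01,-0.03,0,1],[0.001,0,-0.01,0.01,-0.03,0,1],[0,0,-0.008,0,0,0,1],[0,0,-0.006,0,0,0,1]]
  ]
}}

```text
clock: 19.88
eef_pos: [0.3572, 0.2372, 0.0797]
tool_rot: [0.976, 0.159, -0.15, 0.023]
ft_force: [-0.4, -0.6, -3.1]
grip_width: 0.0129
```

```bash
cat > pl.py <<'E'
from st import *
from h import cloud
def plug(f,box=(165,185,288,306)):
    c=dict(np.load(f+".npz"));W=cloud(c);px=c["pixels"].astype(int)
    m=(px[...,0]>px[...,2]+50);k=np.zeros_like(m);k[box[2]:box[3],box[0]:box[1]]=1;m&=k.astype(bool)
    w=W[m];d=w[:,:2]-B;A=np.c_[d@ex*1000,d@ey*1000,w[:,2]*1000];A=A[A[:,2]<150]
    print(f,len(A),np.median(A,0).round(1),A.min(0).round(0),A.max(0).round(0))
E
python3 - <<'E'
from pl import *
fst()
snap("top","t24",(140,270,220,340),9);plug("t24")
E
```

```text
19.8833 [ 0.54   0.469 -0.164  1.235  0.067 -2.934] [0.3572 0.2372 0.0797] grip 0.012860873259161446 F [-0.38 -0.61 -3.12]
y yaw -71.54542755073562 z [-0.285 -0.093 -0.954]
FLIP theta 17.4 TCPbox [-133.    79.7] y -15.9 zy -0.001 lip [-73.   -1.7] walltop [-65.9  21.2] break [-132.1    0.5] rear [-190.3   18.8]
t24 16 [-63.5 -23.4  10.9] [-69. -28.   0.] [-57. -17.  17.]
```

View pics/t24.png

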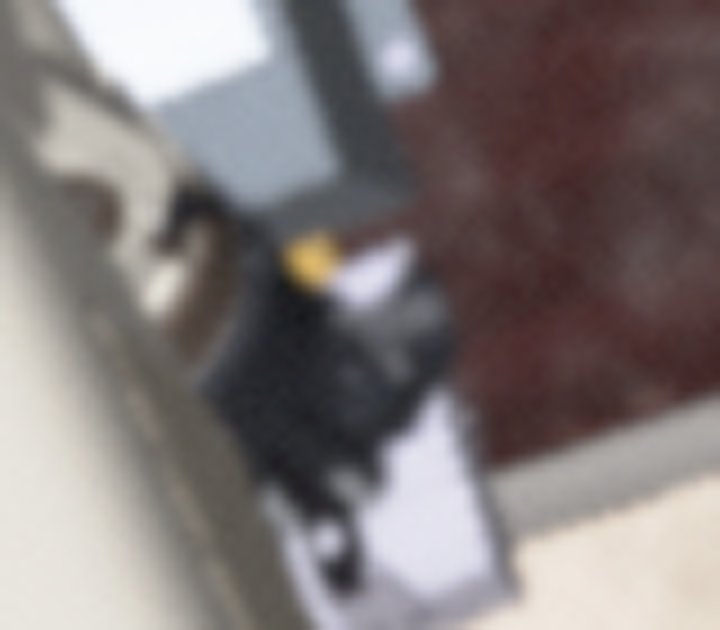

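Call:
{"fn": "move_arm", "kwargs": {
  "moves": [
    [[0.0057,0.0018,-0.002,0,0,0,1],[0.001,0.017,0,0,0,0,1],[0.0106,-0.0134,0,0,0,0,1],[0.001,0.017,0,0,0,0,1],[0.0106,-0.0134,0,0,0,0,1],[0.001,0.017,0,0,0,0,1],[0.0106,-0.0134,0,0,0,0,1]]
  ]
}}

```text
clock: 20.52
eef_pos: [0.3707, 0.2401, 0.0811]
tool_rot: [0.974, 0.157, -0.161, 0.026]
ft_force: [-10.4, 2.8, 6.6]
grip_width: 0.0127
```

Run:
```python
from pl import *
fst()
snap("top","t25",(140,270,220,340),9);plug("t25")
```

```text
20.5167 [ 0.53   0.508 -0.101  1.283  0.067 -2.942] [0.3707 0.2401 0.0811] grip 0.012674272984221586 F [-10.37   2.82   6.59]
y yaw -71.6587426756101 z [-0.306 -0.102 -0.947]
FLIP theta 18.8 TCPbox [-119.3   81.1] y -17.2 zy -0.003 lip [-61.3  -1.7] walltop [-53.5  21.1] break [-120.2    2. ] rear [-178.    21.7]
  return _methods._mean(a, axis=axis, dtype=dtype,
  ret = um.true_divide(
Traceback (most recent call last):
  File "pl.py", line 7, in plug
    print(f,len(A),np.median(A,0).round(1),A.min(0).round(0),A.max(0).round(0))
                                           ~~~~~^^^
ValueError: zero-size array to reduction operation minimum which has no identity
```

View pics/t25.png

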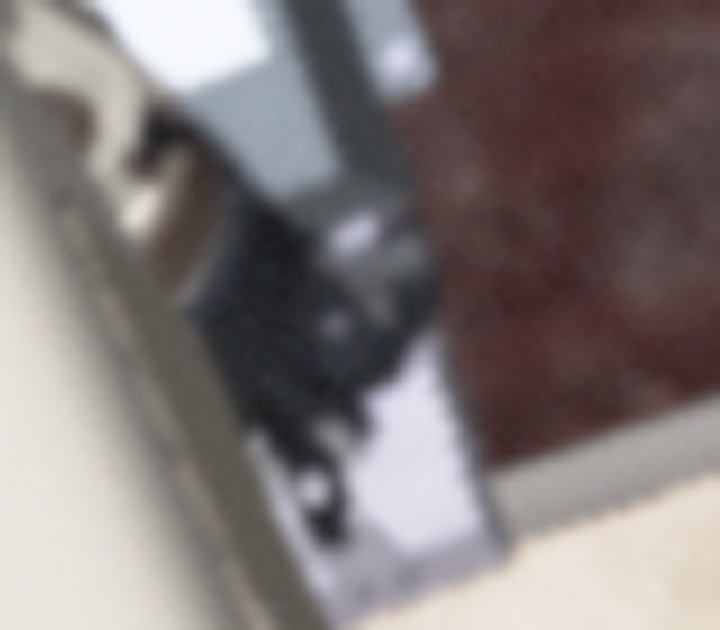

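Call:
{"fn": "move_arm", "kwargs": {
  "moves": [
    [[-0.014,-0.005,0.004,0.07,-0.225,0,1],[-0.018,-0.006,0.01,0.07,-0.225,0,1],[-0.018,-0.006,0.02,0.07,-0.225,0,1],[-0.01,-0.003,0.03,0,0,0,1],[0,0,0.03,0,0,0,1],[0,0,0.01,0,0,0,1],[0,0,0,0,0,0,1]]
  ]
}}

```text
clock: 21.15
eef_pos: [0.3308, 0.2193, 0.1225]
tool_rot: [0.988, 0.156, 0.012, 0.007]
ft_force: [0.5, 0.6, -2.6]
grip_width: 0.0129
```

Run:
```python
from pl import *
fst()
snap("top","t26",(120,250,240,350),6)
snap("side","s26",(180,70,300,160),6)
```

```text
21.15 [ 0.602  0.128 -0.47   0.958 -0.022 -2.853] [0.3308 0.2193 0.1225] grip 0.01285201891750702 F [ 0.49  0.57 -2.6 ]
y yaw -72.08404444903559 z [ 0.025 -0.009 -1.   ]
FLIP theta -1.2 TCPbox [-163.7  122.5] y -24.8 zy -0.017 lip [-80.8  64.5] walltop [-81.3  88.5] break [-137.5   47.8] rear [-198.5   46.5]
```

View pics/t26.png

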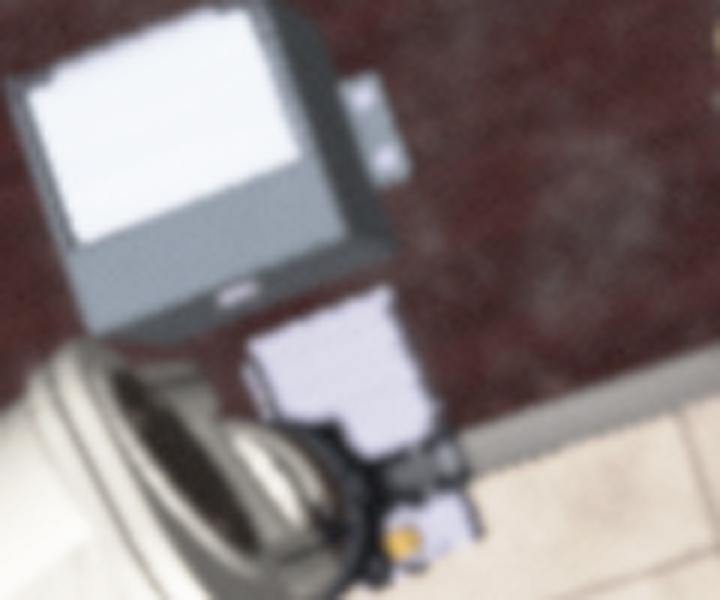

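View pics/s26.png

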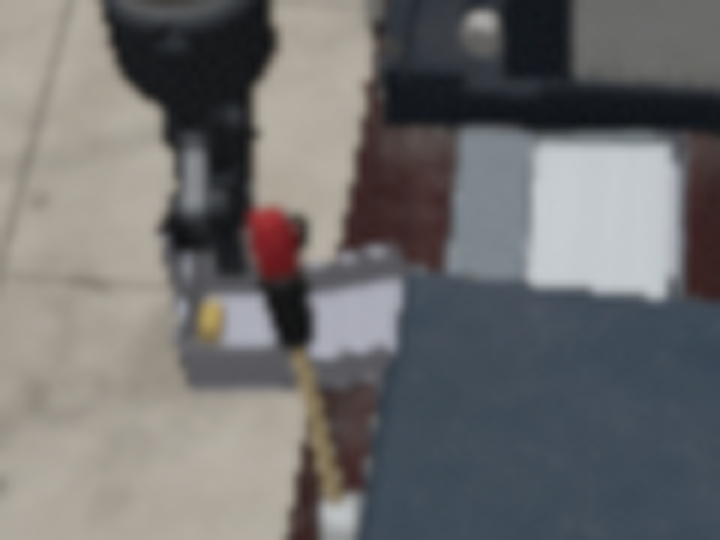

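Call:
{"fn": "move_arm", "kwargs": {
  "moves": [
    [[0,0,0.03,0.04,-0.12,0,1],[0,0.003,0.045,0,0,0,1],[0,0.003,0.05,0,0,0,1],[0,0.003,0.05,0,0,0,1],[0,0.003,0.05,0,0,0,1],[0,0.003,0.05,0,0,-0.06,1],[0,0.003,0.04,0,0,-0.1,1],[0,0.003,0.03,0,0,-0.15,1]]
  ]
}}

```text
clock: 21.92
eef_pos: [0.3329, 0.2291, 0.2919]
tool_rot: [0.997, 0.07, 0.036, 0.009]
ft_force: [0.7, 0.2, -3.1]
grip_width: 0.0124
```

Call:
{"fn": "move_arm", "kwargs": {
  "moves": [
    [[0,0,0.01,0,0,-0.18,1],[0,0,0,0,0,-0.2,1],[0,0,0,0,0,-0.2,1],[0,0,0,0,0,-0.2,1],[0,0,0,0,0,-0.2,1],[0,0,0,0,0,-0.2,1],[0,0,0,0,0,-0.2,1],[0,0,0,0,0,-0.2,1]]
  ]
}}

```text
clock: 22.58
eef_pos: [0.3439, 0.2357, 0.2985]
tool_rot: [0.933, -0.358, 0.033, 0.022]
ft_force: [-1.1, 0.8, -2.9]
grip_width: 0.0128
```

Run:
```python
from pl import *
st()
```

```text
22.5833 [ 0.656  0.057 -0.07   1.446 -0.079 -1.752] [0.3439 0.2357 0.2985] grip 0.012793055177063669 F [-1.14  0.81 -2.86]
y yaw -132.0332144113442 z [ 0.046 -0.065 -0.997]
```

Call:
{"fn": "move_arm", "kwargs": {
  "moves": [
    [[0,0,0.003,0,0,-0.23,1],[0,0,0.003,0,0,-0.23,1],[0,0,0.003,0,0,-0.23,1],[0,0,0.003,0,0,-0.23,1],[0,0,0.003,0,0,-0.23,1],[0,0,0.003,0,0,-0.23,1],[0,0,0.003,0,0,-0.23,1],[0,0,0.003,0,0,-0.23,1]]
  ]
}}

```text
clock: 23.25
eef_pos: [0.3529, 0.2407, 0.304]
tool_rot: [-0.647, 0.762, -0.017, -0.037]
ft_force: [-0.6, 0.1, -3.3]
grip_width: 0.0129
```

Call:
{"fn": "move_arm", "kwargs": {
  "moves": [
    [[0,0,0.003,0,0,-0.23,1],[0,0,0.003,0,0,-0.23,1],[0,0,0.003,0,0,-0.23,1],[0,0,0.003,0,0,-0.23,1],[0,0,0.003,0,0,-0.23,1],[0,0,0.003,0,0,-0.2,1],[0,0,0,0,0,-0.15,1],[0,0,0,0,0,-0.1,1]]
  ]
}}

```text
clock: 23.92
eef_pos: [0.364, 0.2453, 0.3063]
tool_rot: [-0.262, 0.964, -0.0, -0.043]
ft_force: [0.1, 0.1, -3.0]
grip_width: 0.0129
```

Run:
```python
from pl import *
boxst()
snap("side","s27",(180,20,400,200),3.5)
```

```text
23.9167 [0.576 0.165 0.071 1.56  0.026 0.044] [0.364  0.2453 0.3063] grip 0.012889699776514836 F [ 0.11  0.1  -3.02]
y yaw 120.35348788232803 z [-0.083 -0.023 -0.996]
theta -4.9 TCPbox [-124.1  306.3] y -10.3 zy 0.004 lip [-210.5  253.9] walltop [-208.4  277.8] break [-155.1  233.5] rear [-94.3 228.3]
```

View pics/s27.png

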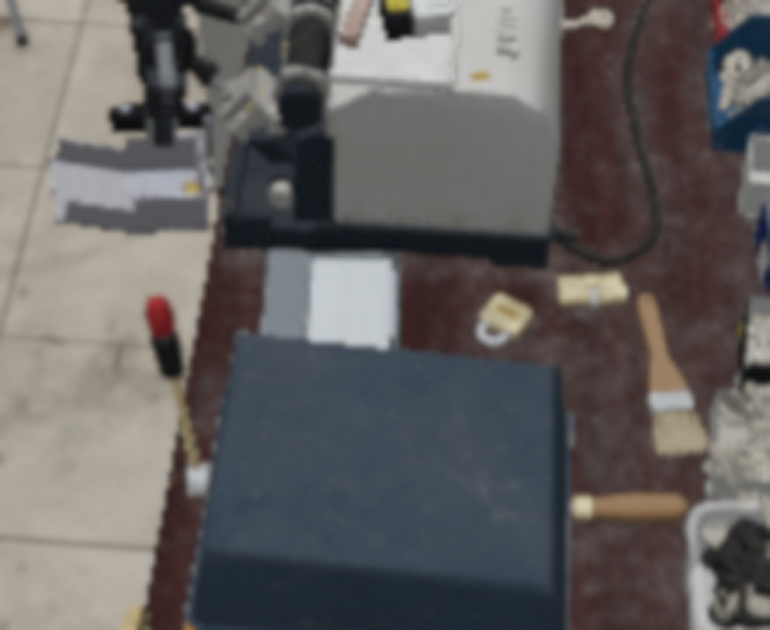

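Call:
{"fn": "move_arm", "kwargs": {
  "moves": [
    [[0.01,0.005,0,0,0,-0.08,1],[0.018,0.008,0,0,0,-0.08,1],[0.026,0.011,0,0,0,-0.08,1],[0.03,0.013,0,0,0,-0.08,1],[0.034,0.014,0,0,0,-0.06,1],[0.036,0.015,0,0,0,-0.03,1],[0.036,0.015,0,0,0,0,1],[0.036,0.015,0,0,0,0,1]]
  ]
}}

```text
clock: 24.63
eef_pos: [0.4866, 0.296, 0.3004]
tool_rot: [-0.155, 0.987, 0.003, -0.045]
ft_force: [-0.3, -0.2, -2.4]
grip_width: 0.0128
```

Run:
```python
from pl import *
boxst()
```

```text
24.6333 [0.527 0.439 0.433 1.646 0.039 0.213] [0.4866 0.296  0.3004] grip 0.012773572517545038 F [-0.26 -0.18 -2.42]
y yaw 107.83310935535854 z [-0.089 -0.007 -0.996]
theta -5.0 TCPbox [  8.2 300.4] y 0.3 zy 0.021 lip [-78.3 248.1] walltop [-76.2 272. ] break [-22.9 227.7] rear [ 37.9 222.3]
```

Call:
{"fn": "move_arm", "kwargs": {
  "moves": [
    [[0.034,0.012,-0.005,-0.038,-0.012,0,1],[0.03,0.01,-0.01,0.03,-0.1,0,1],[0.022,0.007,-0.015,0.04,-0.12,0,1],[0.014,0.004,-0.02,0.04,-0.12,0,1],[0.006,0.002,-0.02,0.03,-0.09,0,1],[0,0,-0.01,0,0,0,1],[0,0,0,0,0,0,1]]
  ]
}}

```text
clock: 25.22
eef_pos: [0.5521, 0.3169, 0.2436]
tool_rot: [-0.157, 0.985, 0.009, 0.073]
ft_force: [-1.3, -0.4, -3.3]
grip_width: 0.0131
```

Run:
```python
from pl import *
boxst()
snap("side","s28",(180,20,400,200),3.5)
```

```text
25.2167 [ 0.538  0.404  0.228  1.253 -0.037  0.22 ] [0.5521 0.3169 0.2436] grip 0.013072573490372587 F [-1.26 -0.4  -3.32]
y yaw 108.07536916751702 z [ 0.14   0.04  -0.989]
theta 8.4 TCPbox [ 76.9 243.6] y 0.0 zy -0.005 lip [  4.9 172.6] walltop [  1.4 196.4] break [ 63.6 165.6] rear [123.9 174.5]
```

View pics/s28.png

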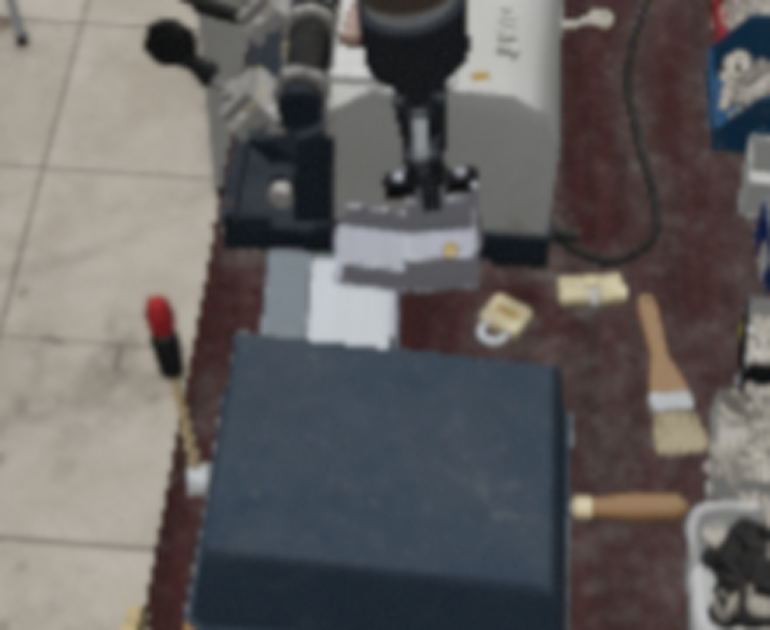

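Call:
{"fn": "move_arm", "kwargs": {
  "moves": [
    [[-0.006,-0.002,-0.02,0.02,-0.07,0,1],[-0.007,-0.002,-0.025,0.02,-0.07,0,1],[-0.006,-0.002,-0.02,0.02,-0.06,0,1],[0,0,-0.005,0,0,0,1],[0,0,0,0,0,0,1]]
  ]
}}

```text
clock: 25.68
eef_pos: [0.5462, 0.3154, 0.2098]
tool_rot: [-0.156, 0.979, 0.016, 0.127]
ft_force: [0.2, 0.7, -2.8]
grip_width: 0.0132
```

Run:
```python
from pl import *
boxst()
snap("side","s29",(220,50,340,140),6)
```

```text
25.6833 [ 0.555  0.33   0.008  1.    -0.068  0.23 ] [0.5462 0.3154 0.2098] grip 0.013231725720702608 F [ 0.23  0.71 -2.84]
y yaw 108.08115737688249 z [ 0.244  0.072 -0.967]
theta 14.7 TCPbox [ 70.9 209.8] y 0.4 zy -0.007 lip [  7.1 131.3] walltop [  1.  154.5] break [ 66.2 130.8] rear [125.2 146.3]
```

View pics/s29.png

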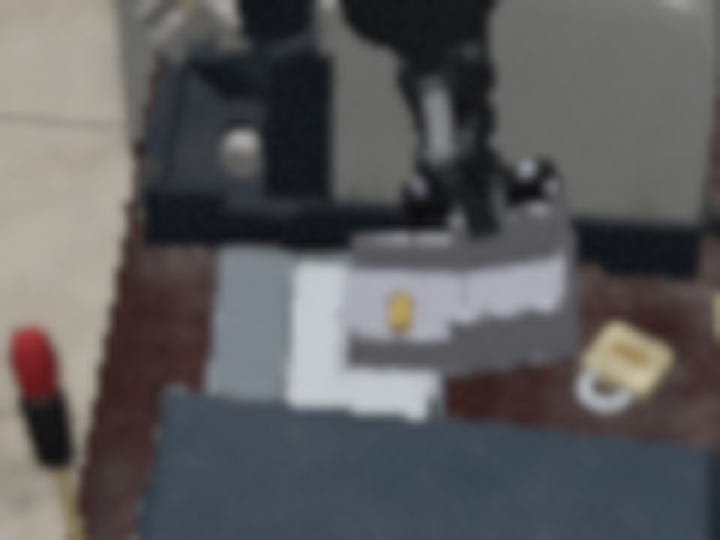

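Call:
{"fn": "move_arm", "kwargs": {
  "moves": [
    [[-0.02,-0.006,0.01,-0.072,0.222,0,1],[-0.015,-0.005,0.01,-0.072,0.222,0,1]]
  ]
}}

```text
clock: 25.9
eef_pos: [0.5223, 0.3069, 0.2165]
tool_rot: [-0.159, 0.987, -0.004, 0.005]
ft_force: [1.8, 0.3, -2.7]
grip_width: 0.0127
```

Run:
```python
from pl import *
boxst()
snap("side","s30",(220,50,340,140),6)
```

```text
25.9 [ 0.536  0.459  0.252  1.357 -0.01   0.217] [0.5223 0.3069 0.2165] grip 0.012722118830906171 F [ 1.81  0.31 -2.68]
y yaw 108.27256946982553 z [ 0.011 -0.005 -1.   ]
theta 0.5 TCPbox [ 45.5 216.5] y -0.3 zy -0.009 lip [-35.5 156.1] walltop [-35.7 180.1] break [ 21.6 141.1] rear [ 82.6 141.6]
```

View pics/s30.png

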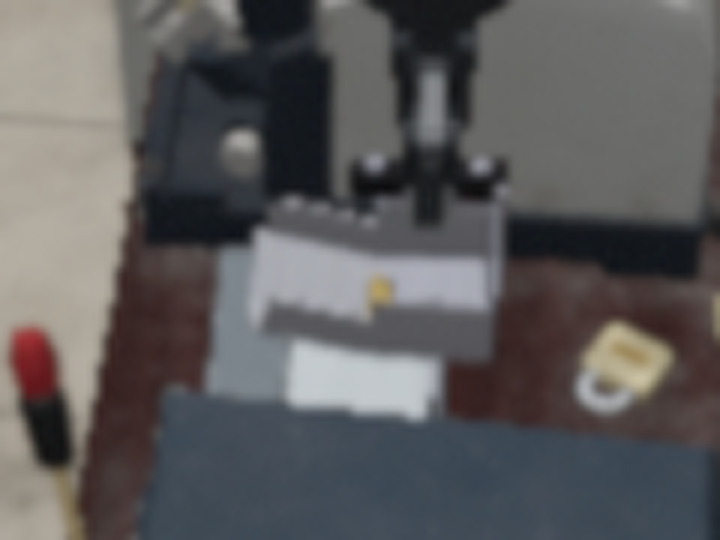

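Call:
{"fn": "move_arm", "kwargs": {
  "moves": [
    [[0.006,0.002,0,0,0,0,1],[0.012,0.004,-0.003,0.01,-0.03,0,1],[0.014,0.005,-0.005,0.015,-0.05,0,1],[0.014,0.005,-0.005,0.015,-0.05,0,1],[0.012,0.004,-0.004,0.015,-0.05,0,1],[0.006,0.002,0,0.01,-0.03,0,1],[0,0,0,0,0,0,1]]
  ]
}}

```text
clock: 26.53
eef_pos: [0.571, 0.3239, 0.2107]
tool_rot: [-0.156, 0.985, 0.007, 0.074]
ft_force: [-0.2, -0.4, -3.1]
grip_width: 0.0127
```

Run:
```python
from pl import *
boxst()
snap("side","s31",(220,50,340,140),6)
```

```text
26.5333 [ 0.534  0.456  0.222  1.193 -0.041  0.217] [0.571  0.3239 0.2107] grip 0.012699664817469192 F [-0.22 -0.36 -3.09]
y yaw 107.99884813553987 z [ 0.144  0.037 -0.989]
theta 8.6 TCPbox [ 97.1 210.7] y 0.9 zy -0.009 lip [ 25.3 139.6] walltop [ 21.7 163.3] break [ 83.9 132.7] rear [144.3 141.8]
```

View pics/s31.png

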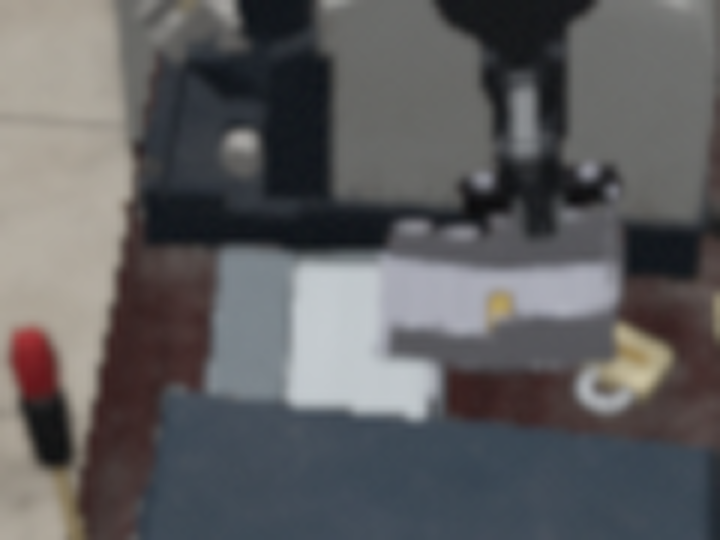

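Call:
{"fn": "move_arm", "kwargs": {
  "moves": [
    [[-0.008,-0.003,0,0,0,0,1],[-0.01,-0.004,-0.003,0,0,0,1],[-0.008,-0.003,-0.003,0,0,0,1],[0,0,0,0,0,0,1],[0,0,0,0,0,0,1],[0,0,0,0,0,0,1]]
  ]
}}

```text
clock: 27.08
eef_pos: [0.5571, 0.3188, 0.2098]
tool_rot: [-0.156, 0.985, 0.008, 0.076]
ft_force: [-0.9, 0.6, -3.2]
grip_width: 0.0129
```

Run:
```python
from pl import *
boxst()
snap("side","s32",(220,50,340,140),6)
```

```text
27.0833 [ 0.539  0.424  0.169  1.168 -0.042  0.221] [0.5571 0.3188 0.2098] grip 0.012891215127649387 F [-0.88  0.6  -3.24]
y yaw 108.00846167973013 z [ 0.148  0.039 -0.988]
theta 8.8 TCPbox [ 82.3 209.8] y 0.3 zy -0.008 lip [ 10.7 138.3] walltop [  7.1 162. ] break [ 69.4 131.7] rear [129.7 141. ]
```

View pics/s32.png

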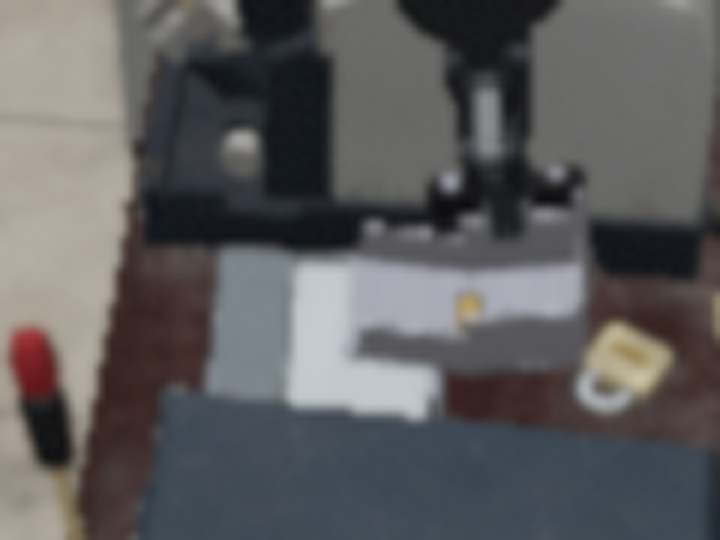

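Call:
{"fn": "move_arm", "kwargs": {
  "moves": [
    [[-0.02,-0.006,-0.01,0.06,-0.19,0,1],[-0.026,-0.008,-0.006,0.072,-0.222,0,1],[-0.026,-0.008,-0.005,0.072,-0.222,0,1],[-0.026,-0.008,-0.004,0.072,-0.222,0,1],[-0.024,-0.008,-0.004,0.072,-0.222,0,1]]
  ]
}}

```text
clock: 27.55
eef_pos: [0.5147, 0.3065, 0.2022]
tool_rot: [-0.143, 0.927, 0.05, 0.343]
ft_force: [0.8, 0.0, -1.8]
grip_width: 0.0129
```

Run:
```python
from pl import *
boxst()
```

```text
27.55 [ 0.645  0.073 -0.573  0.247 -0.223  0.26 ] [0.5147 0.3065 0.2022] grip 0.012903323745896974 F [ 0.81  0.04 -1.83]
y yaw 107.44331870664585 z [ 0.621  0.191 -0.76 ]
theta 40.5 TCPbox [ 38.2 202.2] y 1.6 zy -0.009 lip [ 15.  103.8] walltop [ -0.6 122. ] break [ 68.4 129. ] rear [114.7 168.7]
```

Call:
{"fn": "move_arm", "kwargs": {
  "moves": [
    [[-0.018,-0.006,-0.004,0.06,-0.19,0,1],[-0.012,-0.004,-0.005,0.05,-0.15,0,1],[0,0,0,0,0,0,1]]
  ]
}}

```text
clock: 27.8
eef_pos: [0.4919, 0.2965, 0.1933]
tool_rot: [-0.139, 0.893, 0.062, 0.423]
ft_force: [-3.6, -2.8, -3.9]
grip_width: 0.0125
```

Run:
```python
from pl import *
boxst()
snap("side","s33",(220,50,340,140),6)
```

```text
27.8 [ 0.694  0.035 -0.811 -0.121 -0.301  0.249] [0.4919 0.2965 0.1933] grip 0.012530051607618846 F [-3.56 -2.84 -3.9 ]
y yaw 107.52739627109523 z [ 0.739  0.229 -0.634]
theta 50.7 TCPbox [ 13.4 193.3] y -0.8 zy -0.009 lip [ 7.9 92.3] walltop [-10.7 107.5] break [ 56.  126.6] rear [ 94.6 173.8]
```

View pics/s33.png

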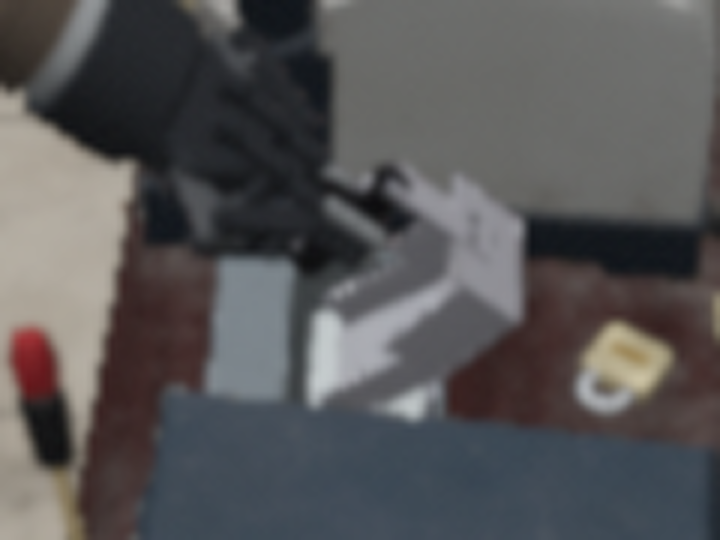

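Call:
{"fn": "move_arm", "kwargs": {
  "moves": [
    [[0,0,0.002,0,0,0,1],[0,0,0.002,0,0,0,1],[0,0,0.002,0,0,0,1],[0,0,0.002,0,0,0,1]]
  ]
}}

```text
clock: 28.18
eef_pos: [0.4983, 0.3015, 0.2046]
tool_rot: [-0.138, 0.893, 0.064, 0.424]
ft_force: [-1.6, -0.7, -0.7]
grip_width: 0.0129
```

Run:
```python
from pl import *
boxst()
snap("side","s34",(220,50,340,140),6);snap("top","t34",(100,220,220,320),6)
```

```text
28.1833 [ 0.692  0.028 -0.78  -0.085 -0.298  0.249] [0.4983 0.3015 0.2046] grip 0.012905288091109891 F [-1.63 -0.68 -0.67]
y yaw 107.5400242788565 z [ 0.739  0.232 -0.632]
theta 50.8 TCPbox [ 21.  204.6] y 2.0 zy -0.007 lip [ 15.6 103.6] walltop [ -3.  118.8] break [ 63.7 138. ] rear [102.3 185.2]
```

View pics/s34.png

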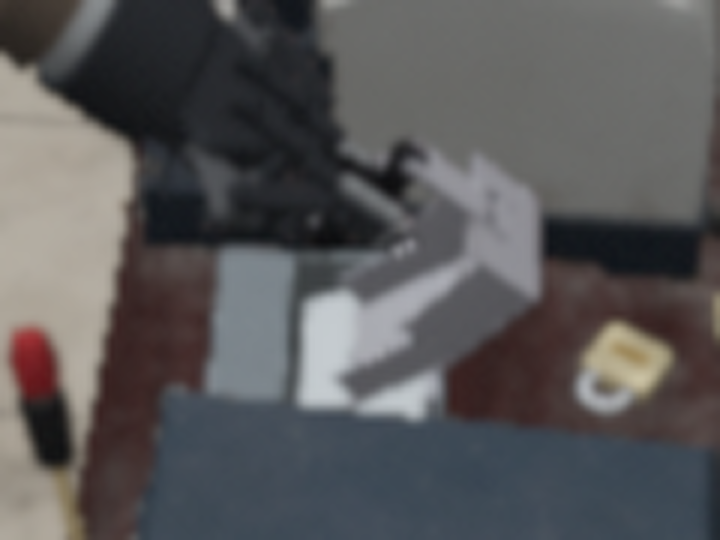

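View pics/t34.png

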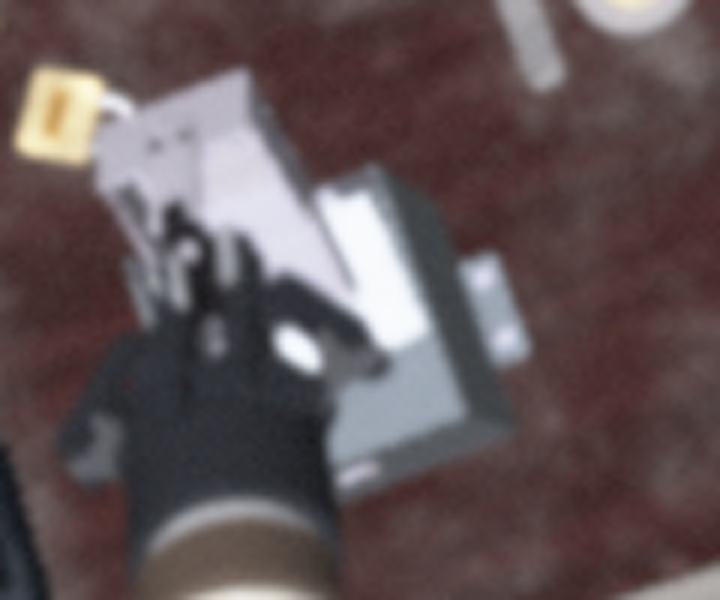

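Call:
{"fn": "move_arm", "kwargs": {
  "moves": [
    [[0,0,0.03,0,0,0,1],[0,0,0.06,0,0,0,1],[-0.01,-0.003,0.06,-0.07,0.22,0,1],[-0.03,-0.01,0.04,-0.07,0.22,0,1],[-0.04,-0.02,0.01,-0.07,0.22,0,1],[-0.04,-0.03,0,-0.07,0.22,0,1],[-0.04,-0.04,0,-0.07,0.22,0,1],[-0.04,-0.05,0,-0.07,0.22,0,1]]
  ]
}}

```text
clock: 28.95
eef_pos: [0.4096, 0.2316, 0.2894]
tool_rot: [-0.154, 0.98, 0.02, 0.126]
ft_force: [1.7, -0.0, -4.4]
grip_width: 0.0126
```

Run:
```python
from pl import *
boxst()
snap("side","s35",(180,20,400,200),3.5);snap("top","t35",(100,200,260,330),4.5)
```

```text
28.95 [ 0.551 -0.026 -0.208  1.14  -0.059  0.231] [0.4096 0.2316 0.2894] grip 0.01264800092027327 F [ 1.67 -0.05 -4.42]
y yaw 107.92098100392242 z [ 0.24   0.078 -0.968]
theta 14.6 TCPbox [-84.8 289.4] y -37.3 zy 0.001 lip [-148.7  211.1] walltop [-154.8  234.3] break [-89.7 210.5] rear [-30.6 225.9]
```

View pics/s35.png

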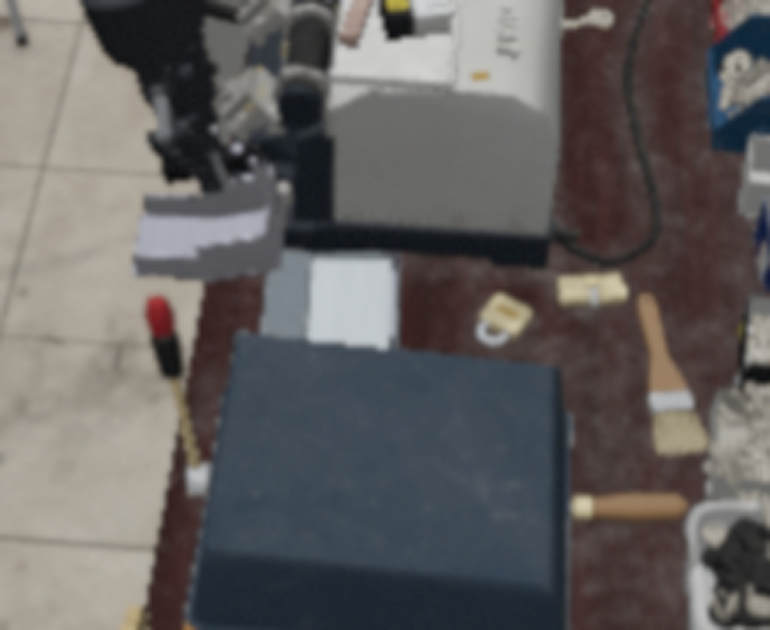

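View pics/t35.png

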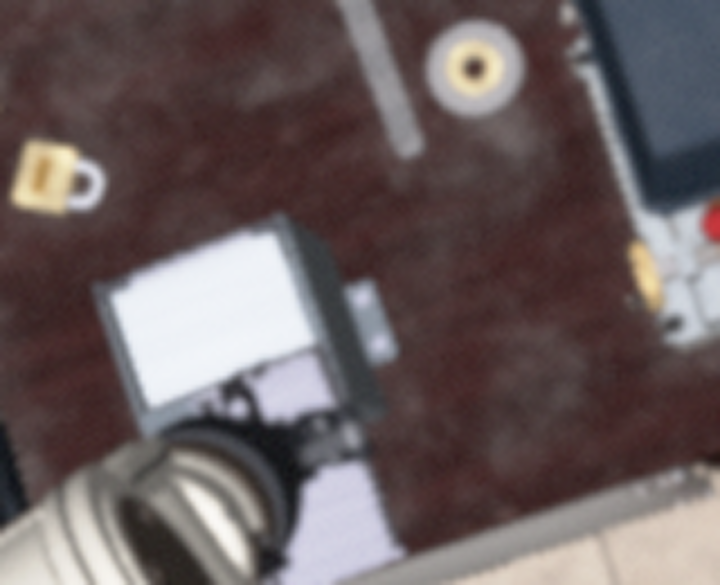

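Run:
```python
from h import *
for f in("top0","side0"):
    c=load(f+".npz");W=cloud(c);px=c["pixels"].astype(int)
    m=(px[...,0]>px[...,1]+80)&(px[...,2]<90)&(W[...,0]<.62)&(W[...,1]>-.2)&(W[...,1]<.2)
    n,L,s,ce=cv2.connectedComponentsWithStats(m.astype(np.uint8))
    for i in range(1,n):
        if s[i,4]>5: print(f,ce[i],s[i,4],np.median(W[L==i],0).round(3),W[L==i].max(0).round(3))
W=np.load("topW.npy").reshape(-1,3)
for x in np.arange(.4,.66,.04):
    q=W[(abs(W[:,0]-x)<.02)&(W[:,1]>.0)&(W[:,1]<.26)&(W[:,2]>.006)]
    print(round(x,2),np.unique((q[:,1]*100).round()).tolist())
```

```text
top0 [259.75609756 249.        ] 41 [ 0.484 -0.004  0.411] [0.491 0.002 0.415]
side0 [224.48 108.16] 25 [ 0.486 -0.007  0.41 ] [ 0.49  -0.     0.414]
0.4 [11.0, 13.0, 19.0, 22.0, 25.0]
0.44 [0.0, 1.0, 2.0, 6.0, 12.0, 13.0, 15.0, 21.0, 22.0, 23.0, 24.0, 25.0, 26.0]
0.48 [0.0, 1.0, 2.0, 3.0, 4.0, 5.0, 6.0, 7.0, 9.0, 13.0, 16.0, 19.0, 20.0, 22.0, 23.0, 24.0, 25.0, 26.0]
0.52 [0.0, 1.0, 2.0, 3.0, 4.0, 5.0, 6.0, 8.0, 9.0, 10.0, 11.0, 14.0, 20.0, 23.0, 24.0, 25.0, 26.0]
0.56 [0.0, 1.0, 2.0, 3.0, 4.0, 5.0, 6.0, 7.0, 9.0, 10.0, 13.0, 14.0, 16.0, 23.0, 25.0, 26.0]
0.6 [0.0, 1.0, 2.0, 3.0, 4.0, 5.0, 6.0, 7.0, 8.0, 9.0, 10.0, 13.0, 16.0, 18.0, 19.0, 20.0, 21.0, 22.0, 23.0, 25.0]
0.64 [0.0, 1.0, 2.0, 3.0, 4.0, 5.0, 6.0, 7.0, 8.0, 9.0, 10.0, 13.0, 14.0, 15.0, 16.0, 17.0, 18.0, 19.0, 20.0, 21.0, 22.0, 23.0, 25.0]
```

Call:
{"fn": "move_arm", "kwargs": {
  "moves": [
    [[0,-0.03,0,-0.07,0.21,0,1],[0.02,-0.03,0,-0.06,0.19,0,1],[0.03,-0.03,0,0,0,0,1],[0.035,-0.03,0,0,0,0,1],[0.035,-0.025,0,0,0,0,1],[0.035,-0.015,0,0,0,0,1],[0.02,-0.01,0,0,0,0,1],[0,0,0,0,0,0,1]]
  ]
}}

```text
clock: 29.72
eef_pos: [0.5101, 0.1416, 0.2834]
tool_rot: [-0.154, 0.988, 0.0, 0.019]
ft_force: [-0.6, 1.0, -2.3]
grip_width: 0.0126
```

Run:
```python
from pl import *
boxst()
```

```text
29.7167 [ 0.273  0.256  0.13   1.407 -0.004 -0.036] [0.5101 0.1416 0.2834] grip 0.012568349267885118 F [-0.59  0.97 -2.28]
y yaw 107.68585768833712 z [ 0.038  0.006 -0.999]
theta 2.2 TCPbox [-16.9 283.4] y -153.8 zy -0.006 lip [-96.2 220.6] walltop [-97.1 244.6] break [-38.6 207.3] rear [ 22.3 209.7]
```

Call:
{"fn": "move_arm", "kwargs": {
  "moves": [
    [[0,0,-0.04,-0.018,0.054,0,1],[0,0,-0.06,0,0,0,1],[0,0,-0.06,0,0,0,1],[0,0,-0.06,0,0,0,1],[0,0,-0.05,0,0,0,1],[0,0,-0.03,0,0,0,1],[0,0,-0.01,0,0,0,1],[0,0,0,0,0,0,1]]
  ]
}}

```text
clock: 30.38
eef_pos: [0.5123, 0.1463, 0.1243]
tool_rot: [-0.155, 0.988, -0.001, 0.013]
ft_force: [0.0, -0.5, -2.2]
grip_width: 0.0129
```

Run:
```python
from pl import *
boxst()
snap("top","t36",(130,180,290,310),4.5)
```

```text
30.3833 [ 0.281  0.367 -0.14   1.039 -0.005 -0.03 ] [0.5123 0.1463 0.1243] grip 0.01292777440802711 F [ 0.   -0.47 -2.25]
y yaw 107.84128811582138 z [ 0.026  0.002 -1.   ]
theta 1.4 TCPbox [-13.4 124.3] y -150.1 zy -0.006 lip [-93.5  62.6] walltop [-94.1  86.6] break [-36.1  48.5] rear [24.9 50. ]
```

View pics/t36.png

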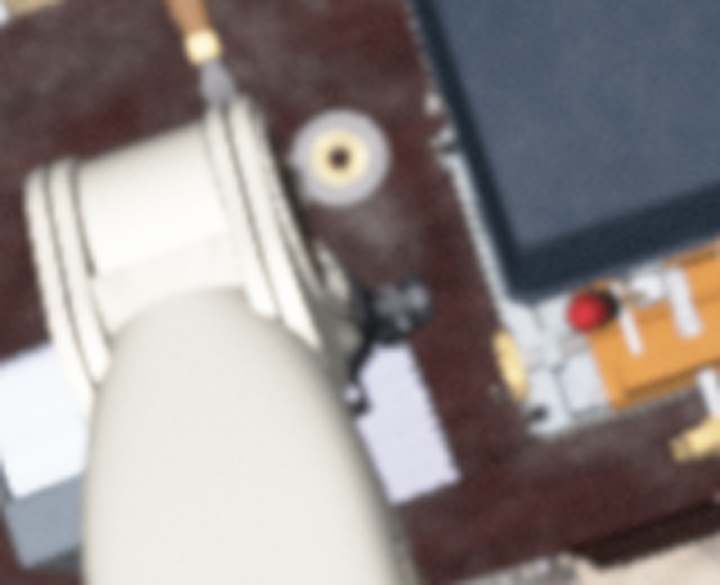

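Clear space; lower on to the desk.

Call:
{"fn": "move_arm", "kwargs": {
  "moves": [
    [[0,0,-0.025,-0.012,0.03,0,1],[0,0,-0.03,0,0,0,1],[0,0,-0.025,0,0,0,1],[0,0,-0.01,0,0,0,1],[0,0,0,0,0,0,1]]
  ]
}}

```text
clock: 30.85
eef_pos: [0.5186, 0.1493, 0.084]
tool_rot: [-0.156, 0.988, -0.002, 0.011]
ft_force: [0.0, -0.7, -2.9]
grip_width: 0.0126
```

Run:
```python
from pl import *
boxst()
```

```text
30.85 [ 0.284  0.423 -0.172  0.954 -0.007 -0.029] [0.5186 0.1493 0.084 ] grip 0.012589555958827922 F [ 0.01 -0.72 -2.93]
y yaw 107.92642559466395 z [ 0.023 -0.001 -1.   ]
theta 1.3 TCPbox [-6.4 84. ] y -149.2 zy -0.008 lip [-86.7  22.5] walltop [-87.2  46.5] break [-29.3   8.3] rear [31.6  9.6]
```

Call:
{"fn": "move_arm", "kwargs": {
  "moves": [
    [[-0.002,0,-0.008,-0.01,0.03,0,1],[-0.002,0,-0.006,0,0,0,1],[0,0,-0.003,0,0,0,1],[0,0,0,0,0,0,1]]
  ]
}}

```text
clock: 31.18
eef_pos: [0.5191, 0.1501, 0.0774]
tool_rot: [-0.156, 0.988, -0.003, 0.005]
ft_force: [-0.0, 0.1, -2.1]
grip_width: 0.0129
```

Run:
```python
from pl import *
boxst()
```

```text
31.1833 [ 0.286  0.44  -0.164  0.958 -0.008 -0.027] [0.5191 0.1501 0.0774] grip 0.01287561401549047 F [-0.05  0.09 -2.05]
y yaw 107.93227183866365 z [ 0.011 -0.005 -1.   ]
theta 0.5 TCPbox [-5.8 77.4] y -148.5 zy -0.008 lip [-86.8  17. ] walltop [-87.  41.] break [-29.7   2. ] rear [31.3  2.5]
```

Call:
{"fn": "move_arm", "kwargs": {
  "moves": [
    [[0,0,-0.004,0,0,0,1],[0,0,-0.003,0,0,0,1],[0,0,0,0,0,0,1]]
  ]
}}

```text
clock: 31.43
eef_pos: [0.5198, 0.1503, 0.0746]
tool_rot: [-0.156, 0.988, -0.003, 0.006]
ft_force: [-0.3, 0.1, -3.2]
grip_width: 0.0128
```

Run:
```python
from pl import *
boxst()
```

```text
31.4333 [ 0.286  0.443 -0.167  0.949 -0.008 -0.027] [0.5198 0.1503 0.0746] grip 0.012804211182415638 F [-0.25  0.13 -3.17]
y yaw 107.92235582941449 z [ 0.013 -0.005 -1.   ]
theta 0.6 TCPbox [-4.9 74.6] y -148.5 zy -0.008 lip [-85.9  14. ] walltop [-86.2  38. ] break [-28.7  -0.9] rear [32.3 -0.2]
```

Call:
{"fn": "move_arm", "kwargs": {
  "moves": [
    [[0,0,-0.004,0,0,0,1],[0,0,-0.002,0,0,0,1]]
  ]
}}

```text
clock: 31.6
eef_pos: [0.5204, 0.15, 0.074]
tool_rot: [-0.156, 0.988, -0.004, 0.007]
ft_force: [-2.3, -0.2, 2.4]
grip_width: 0.0128
```

Run:
```python
from pl import *
boxst()
```

```text
31.6 [ 0.285  0.443 -0.169  0.945 -0.009 -0.027] [0.5204 0.15   0.074 ] grip 0.012798250453849937 F [-2.35 -0.18  2.38]
y yaw 107.91372698959812 z [ 0.015 -0.005 -1.   ]
theta 0.7 TCPbox [-4.6 74. ] y -149.0 zy -0.009 lip [-85.4  13.2] walltop [-85.7  37.2] break [-28.2  -1.5] rear [32.8 -0.8]
```

Contact with the desk. Release.

Call:
{"fn": "move_arm", "kwargs": {
  "moves": [
    [[0,0,0.0,0,0,0,0.4],[0,0,0,0,0,0,-0.2],[0,0,0,0,0,0,-0.6],[0,0,0,0,0,0,-1],[0,0,0,0,0,0,-1],[0,0,0,0,0,0,-1]]
  ]
}}

```text
clock: 32.1
eef_pos: [0.5226, 0.1505, 0.0763]
tool_rot: [-0.156, 0.988, -0.003, 0.01]
ft_force: [0.7, 0.4, -0.0]
grip_width: 0.0835
```

Run:
```python
from pl import *
boxst()
snap("top","t37",(130,180,290,310),4.5)
```

```text
32.1 [ 0.285  0.441 -0.167  0.944 -0.009 -0.027] [0.5226 0.1505 0.0763] grip 0.08350853388089231 F [ 0.7   0.4  -0.04]
y yaw 107.89988927064681 z [ 0.021 -0.003 -1.   ]
theta 1.1 TCPbox [-2.3 76.3] y -149.2 zy -0.01 lip [-82.8  15. ] walltop [-83.2  39. ] break [-25.5   0.6] rear [35.5  1.8]
```

View pics/t37.png

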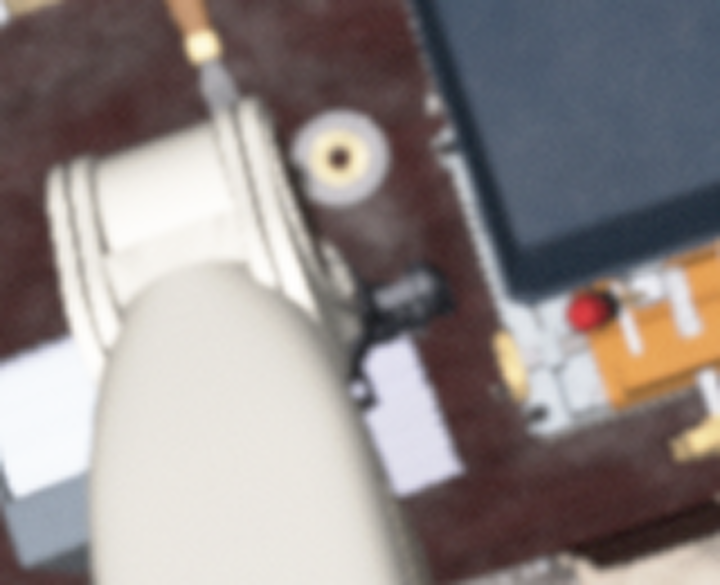

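Released; rise straight up, gently at first.

Call:
{"fn": "move_arm", "kwargs": {
  "moves": [
    [[0,0,0.015,0,0,0,-1],[0,0,0.03,0,0,0,-1],[0,0,0.05,0,0,0,-1],[0,0,0.06,0,0,0,-1],[0,0,0.06,0,0,0,-1],[0,0,0.06,0,0,0,-1],[-0.04,-0.01,0.04,0,0,0,-1],[-0.06,-0.02,0,0,0,0,-1]]
  ]
}}

```text
clock: 32.82
eef_pos: [0.472, 0.1355, 0.2402]
tool_rot: [-0.156, 0.988, -0.004, 0.008]
ft_force: [0.7, 0.3, 0.9]
grip_width: 0.0855
```

Call:
{"fn": "move_arm", "kwargs": {
  "moves": [
    [[-0.06,0,0,0,0,0,-1],[-0.07,0,0,0,0,0,-1],[-0.07,0,0,0,0,0,-1],[-0.05,0,0,0,0,0,-1],[0,0,0,0,0,0,-1],[0,0,0,0,0,0,-1]]
  ]
}}

```text
clock: 33.32
eef_pos: [0.3391, 0.1334, 0.2463]
tool_rot: [-0.155, 0.988, -0.003, 0.013]
ft_force: [0.6, 0.0, -0.3]
grip_width: 0.0856
```

Run:
```python
from pl import *
from h import cloud
st()
c=snap("top","t38",(100,160,420,330),2.4);s=snap("side","s38",(180,20,400,200),3.5)
W=cloud(c).reshape(-1,3);d=W[:,:2]-B;x=d@ex;y=d@ey
m=(x>-.12)&(x<.06)&(y>-.2)&(y<-.1)&(W[:,2]>.004)
q=W[m];print(len(q),cv2.minAreaRect((q[:,:2]*1000).astype(np.float32)))
h=q[q[:,2]>.08];print("handle",h.mean(0),len(h));dd=h[:,:2]-B;A=np.c_[dd@ex,np.ones(len(h))];print("slope x",np.linalg.lstsq(A,h[:,2],rcond=None)[0])
f=(x>-.015)&(x<.05)&(abs(y)<.045);A=np.c_[x[f],y[f],np.ones(f.sum())];z=W[f,2];k=np.isfinite(z);print("flap",np.median(z[k]),np.linalg.lstsq(A[k],z[k],rcond=None)[0])
```

```text
33.3167 [ 0.384 -0.052 -0.313  1.286 -0.011  0.072] [0.3391 0.1334 0.2463] grip 0.08563940121511862 F [ 0.62  0.01 -0.31]
y yaw 107.8219700406394 z [ 0.027 -0.001 -1.   ]
879 ((496.72369384765625, 140.06129455566406), (176.13246154785156, 99.38249969482422), 15.87058162689209)
handle [0.52178997 0.14722796 0.08766738] 161
slope x [0.0097507  0.08770689]
flap 0.11940280727039543 [-0.03899431  0.14530967  0.11627845]
```

View pics/t38.png

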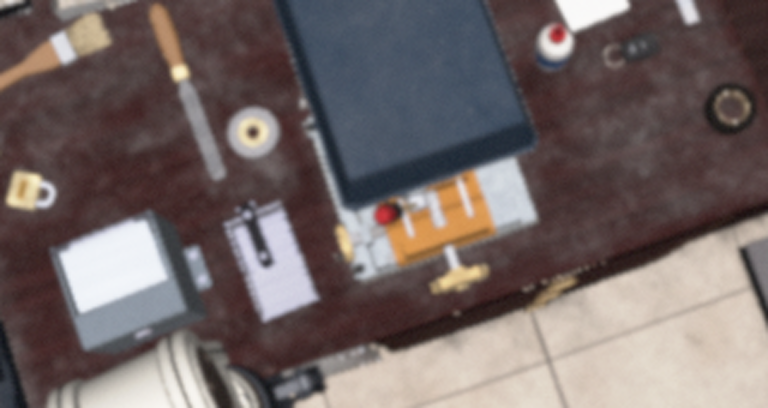

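View pics/s38.png

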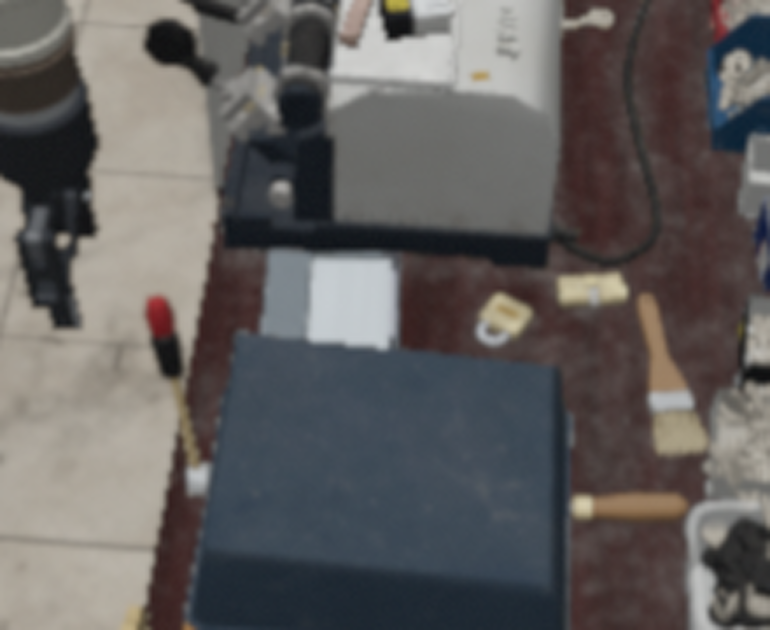

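```bash
python3 -c "
from workcell import *
print(job_done())"
```

```text
the job is handed in; nothing more can be done
None
```

The job is handed in at about 33.5 s of the 67 s. As far as the cameras show, all three plugs are in the scrap box, the flap is shut and the empty scoop stands on the desk.

**It did not go cleanly the first time.** At about 30 degrees of tilt the plugs rolled out of the scoop before the flap was open.
- **First plug:** it dropped in once the lip pressed the flap.
- **Second plug:** it stopped on the box's deck. I drew it onto the flap with the lip and dropped it in.
- **Third plug:** it rolled off onto the desk in front of the box. I scooped it up against the box front and tipped it in again, with the flap pressed open while tipping. As far as the poses and pictures show, only the scoop touched the plugs.

**Last checks:**
- The scoop is empty and stands between the box and the machine. Its handle top is at 88 mm (89 expected) and level to about 0.6 degrees, and it is not touching the box.
- The flap area's median height is 119.4 mm, the same as at the start. A plane fitted to it gave an odd slope, which I put down to stray edge points; the picture shows it shut.
- No plug is visible outside the box. The cameras cannot see inside it, so I infer the plugs are in from seeing them drop or disappear at the mouth.
- The wheel, fob, tape roll and bottle look unmoved in the last picture, but I did not measure them.
- The wrist force peaked at about 70 N (limit 120 N) when the scoop touched the hinge rim.
- I judged the lip-opens-flap step by computed poses, not by any joint reading.

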